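# Unstack the specimen cases and set out the mounting bench

### The arm

A 7-joint arm with a two-finger parallel gripper is mounted at the origin on the work surface. World frame = base frame: x ahead of the robot, y to its left, z up, the work surface at z = 0. Lengths are in mm, angles in rad, forces in N, time in s.
With the tool pointing down it reaches from about 425 to 875 mm from the base axis. Payload 8.4 kg.
Tool frame: the origin (TCP) lies at the very end of the fingers, on their centre line; the grasp point (between the pads) lies 19 mm behind it; x points along the fingers, y is the direction in which the jaws open and shut, and the axes are right-handed (so a half turn about x gives the same grasp; the last joint's range is limited). The gripper opens to 85 mm and grips with 20 to 120 N. Pads are 22 mm wide; open, the fingers measure 114 mm over their backs; the gripper's body (76 mm by 85 mm) begins 54 mm behind the grasp point. The pads swing forward as they close: fully open they stand 13 mm farther back than shut.
Start: joints at [-1.205, 0.333, 0.04, 1.465, -0.013, 1.343, -0.059], TCP at [291.355, 581.013, 231.308] pointing down, gripper open.
Joint ranges: [-2.58, 2.58], [-0.38, 2.09], [-1.3, 1.39], [0.25, 2.4], [-1.5, 4.64], [0.08, 2.09], [-2.65, 2.65]. Speed limits (rad/s): [2.22, 2.22, 2.79, 2.79, 3.14, 3.14, 3.14].

### API

Orientations are given as a unit quaternion [w, x, y, z].
In Python, from rig import sensors, grab_frame, camera_params, robot gives the robot as it stands.
- The arm moves only by the tool arm_command, never from a script. Its arguments are lists of equal length, an entry for each row: "linear": the shift along the tool's x, y, z in m, a list of three; "yaw": the turn about the tool's x in degrees. In form: {"linear": [[tx, ty, tz], ...], "yaw": [yaw, ...]}. A call has 1 to 20 rows; each row shifts and turns the commanded pose from where the row before left it, along the tool's axes as they then stand; what a row does not reach is not made up. A row lasts 1/10 s, in which the tool goes at most 50 mm and 8.59 degrees, less where a joint would pass 70% of its speed; a pose out of reach is approached as far as the arm can. A call is refused whole if a number of a shift passes 0.05 or a number of a turn 8.59, either way. A call with a gripper value outside its range is refused whole. "gripper" is the finger opening in m, from 0 to 0.0854, set as the call begins (left out, the last holds). The fingers move at their own pace and stop on an object; "newtons" is the grip in N (left out, the last holds). Time passes only in rows, so rows that do not move let the fingers close. It gives the time, the measured TCP pose, the force and the opening at its end, in the units of the state.
- sensors.state(): the state, without advancing time (a new reading comes with each control period).
- grab_frame(name): name is "scene" or "top"; returns (picture, depth): 384x512x3 uint8, red, green, blue; 384x512 float32, mm along the optical axis (not along the pixel's ray), 0 where there is no reading.
- camera_params(name): a dict with "fx", "fy", "cx", "cy" (pixels), "rvec" (rotation vector, rad) and "tvec" (3), from world to camera coordinates, as OpenCV has them. Camera axes: x right, y down, z forward; pixel columns grow to the right and rows downward; lengths in mm; the calibration is good to about 2 mm. A picture is of the moment at which its call begins. camera_params takes no time and is no camera call.
- robot.job_done(): hands the job in, once; it reports no verdict.
The state is a dict: "time_s": time; "joint_pos": joint angles; "joint_vel": joint speeds; "effort": joint torques, N m; "ee_pos": TCP position; "tcp_rot": TCP orientation; "ft_force": force on the tool from outside, world axes, zero at the start; "moment": the same for the moment, N m; "grip_width": finger opening in mm.
Only numpy, scipy, OpenCV 4.12 (cv2) and the standard library are available. Lean on these libraries where they do the work, as an engineer would, in place of code of your own. Each camera call takes 0.05 s, during which the arm holds its last target.

### The job

Unstack the two piles of specimen cases: set each case flat in the middle of the mat of its lid's colour, keeping it level and never dropping it. The black spacer block on top of one pile goes into the mounting jig: push it upright and fully home into the gap between the two aluminium jaws, midway along them.

Things in the scene. Friction and masses are not known exactly. Their poses are not given: they have to be found in the camera images.
- red_case: large flat specimen case, closed: a plain box 100 (x) x 64 (y) x 34 (z) mm with white lower half and red lid with a pale window showing a brown fragment; about 0.16 kg. Origin: centre of its underside, z up. Starts on the bench with a small case on its lid; flat vertical sides, grip the 64 mm width.
- blue_case: large flat specimen case, closed: a plain box 100 (x) x 64 (y) x 34 (z) mm with white lower half and blue lid with a pale window showing a brown fragment; about 0.16 kg. Origin: centre of its underside, z up. Starts on the bench with a small case on its lid; flat vertical sides, grip the 64 mm width.
- yellow_case: small specimen case, closed: a plain box 58 (x) x 46 (y) x 34 (z) mm with white lower half and yellow lid with a pale window; about 0.09 kg. Origin: centre of its underside, z up. It lies at the start on the lid of one of the large cases (which one varies), roughly centred, turned to it by any yaw up to about 1.5 rad; the spacer stands on its lid.
- green_case: small specimen case, closed: a plain box 58 (x) x 46 (y) x 34 (z) mm with white lower half and green lid with a pale window; about 0.09 kg. Origin: centre of its underside, z up. It lies at the start on the lid of one of the large cases (which one varies), roughly centred, turned to it by any yaw up to about 1.5 rad; nothing stands on it.
- spacer: black upright spacer block 46 (x) x 22 (y) x 66 (z) mm with a thin white stripe along x on its top, about 0.08 kg. Origin: centre of its underside, z up. It stands at the start on the lid of the yellow case. Grip it by its upper part, across its 22 mm thickness, so that the fingertips stay above the jaws. Its pile is 134 mm high; bystanders are up to 65 mm high.
- red_mat: red mat with a grey middle, fixed on the bench, 120 (x) x 84 (y) x 3 (z) mm; origin: centre of its underside, so a case on it has its origin 3 mm above this. Place for the red-lidded case.
- blue_mat: blue mat with a grey middle, fixed on the bench, 120 (x) x 84 (y) x 3 (z) mm; origin: centre of its underside, so a case on it has its origin 3 mm above this. Place for the blue-lidded case.
- yellow_mat: yellow mat with a grey middle, fixed on the bench, 120 (x) x 84 (y) x 3 (z) mm; origin: centre of its underside, so a case on it has its origin 3 mm above this. Place for the yellow-lidded case.
- green_mat: green mat with a grey middle, fixed on the bench, 120 (x) x 84 (y) x 3 (z) mm; origin: centre of its underside, so a case on it has its origin 3 mm above this. Place for the green-lidded case.
- jig: fixed jig: wooden base 90 (x) x 80 (y) x 8 (z) mm with two aluminium jaws 60 mm long along x, tops 32 mm above the bench. Origin: centre of the base's underside. The gap between the jaws, centred on the origin, runs along x, open at both ends, 25.5 mm wide in y (33.5 mm in the top 4 mm). Its floor is 8 mm above the origin; the spacer's x lies along the gap, either way round.
Mind the look-alikes: they are no part of the job. What is shaped like the jig but purple is not meant.

How it is judged (in metres and radians):
At the end, for the whole second after the job is handed in: Each case level (0.1 rad) on its colour's mat, centres within 15 mm; spacer upright (0.1 rad) between the jaws, underside within 4 mm of the gap floor, within 12 mm of the jig's middle, in line with the gap (0.15 rad); all released and at rest (horizontal distance between red_case and red_mat below 0.015 m and z of red_case in the frame of red_mat below 0.008 m and angle between each of red_case, blue_case, yellow_case, green_case, spacer's own z axis and vertical below 0.1 rad and linear speed of each of red_case, blue_case, yellow_case, green_case, spacer below 0.02 m/s and horizontal distance between blue_case and blue_mat below 0.015 m and z of blue_case in the frame of blue_mat below 0.008 m and horizontal distance between yellow_case and yellow_mat below 0.015 m and z of yellow_case in the frame of yellow_mat below 0.008 m and horizontal distance between green_case and green_mat below 0.015 m and z of green_case in the frame of green_mat below 0.008 m and z of spacer in the frame of jig below 0.012 m and horizontal distance between spacer and jig below 0.012 m and angle between the x axis of spacer and the x axis of jig, either way round below 0.15 rad); the robot touches nothing.
It fails at once if a specimen case is tipped by more than 35 degrees (angle between any of red_case, blue_case, yellow_case, green_case's own z axis and vertical above 0.61 rad).
It fails at once if a specimen case is dropped (falls untouched by the fingers at more than 0.7 m/s, a free fall of about 25 mm) ((linear speed of red_case above 0.7 m/s and contact force between the fingers and red_case below 0.05 N) or (linear speed of blue_case above 0.7 m/s and contact force between the fingers and blue_case below 0.05 N) or (linear speed of yellow_case above 0.7 m/s and contact force between the fingers and yellow_case below 0.05 N) or (linear speed of green_case above 0.7 m/s and contact force between the fingers and green_case below 0.05 N)).
It also fails if it takes over 128 s, if anything falls off the work surface, if the arm or the gripper's body presses on something with over 40 N, if the wrist force passes 120 N, or if a joint passes its speed limit or range.

## Working session

There is one attempt and no reset: what is moved stays moved. The work goes in short steps, Python scripts to look and compute and a tool call to move; the robot and the scene stay as the last step left them, time stands still between calls to the robot, and variables do not carry over. Pictures are saved under pics/ and viewed, and the job is handed in when it is done.

Besides the shell and the picture viewer there is one more tool, called after "Emit:" in YAML: its name, and indented under it one key for each argument. arm_command: Moves the arm, as the interface text tells. Its arguments: {"type":"object","properties":{"linear":{"type":"array"},"yaw":{"type":"array"},"gripper":{"type":"number"},"newtons":{"type":"number"}},"required":["linear","yaw"]}

```bash
ls; mkdir -p pics; cat > h.py <<'E'
import numpy as np,cv2
from rig import sensors, grab_frame, camera_params, robot
def cam(n):
    p=camera_params(n);K=np.array([[p['fx'],0,p['cx']],[0,p['fy'],p['cy']],[0,0,1.]])
    R=cv2.Rodrigues(np.array(p['rvec'],float))[0];t=np.array(p['tvec'],float).ravel();return K,R,t
def pts(n,d):
    K,R,t=cam(n);v,u=np.indices(d.shape)
    c=np.stack([(u-K[0,2])/K[0,0]*d,(v-K[1,2])/K[1,1]*d,d],-1)
    return (c-t)@R
def ray(n,u,v,z):
    K,R,t=cam(n);o=-R.T@t;r=R.T@np.array([(u-K[0,2])/K[0,0],(v-K[1,2])/K[1,1],1]);return o+r*(z-o[2])/r[2]
E
python3 - <<'E'
from h import *
for n in ("scene","top"):
    im,d=grab_frame(n);np.savez(f'pics/{n}0.npz',im=im,d=d)
    cv2.imwrite(f'pics/{n}0.png',cv2.resize(im[...,::-1],(800,600),interpolation=cv2.INTER_CUBIC))
    K,R,t=cam(n);print(n,K[0,0],-R.T@t,R[2])
print(sensors.state())
E
```

```text
pics
scene 381.0711466304468 [1228.88210197  370.92975525  760.23787648] [-0.70576868 -0.37757144 -0.59944173]
top 364.8235150891362 [ 369.72136233  -34.18992056 1216.15220236] [ 0.06964321  0.00400201 -0.99756394]
{'time_s': 0.1, 'joint_pos': array([-1.20519856,  0.33383324,  0.03987134,  1.46618002, -0.01341893,
        1.34332812, -0.0585124 ]), 'joint_vel': array([ 0.0012435 , -0.00284753, -0.00040864, -0.00215529, -0.00082382,
        0.00089691, -0.00192087]), 'effort': array([ 3.44972330e-03, -6.60016251e+01,  1.36965852e+00, -4.06472790e+01,
        1.69609417e-02,  9.06331436e-03,  3.04059029e-05]), 'ee_pos': array([291.18396799, 580.65766322, 230.51608594]), 'tcp_rot': array([ 0.6880015 ,  0.1623501 ,  0.68818801, -0.16338189]), 'ft_force': array([-0.43734459, -0.22450175, -0.5409802 ]), 'moment': array([-0.01228354, -0.04421479, -0.00813055]), 'grip_width': 85.25602697564713}
```

View pics/scene0.png

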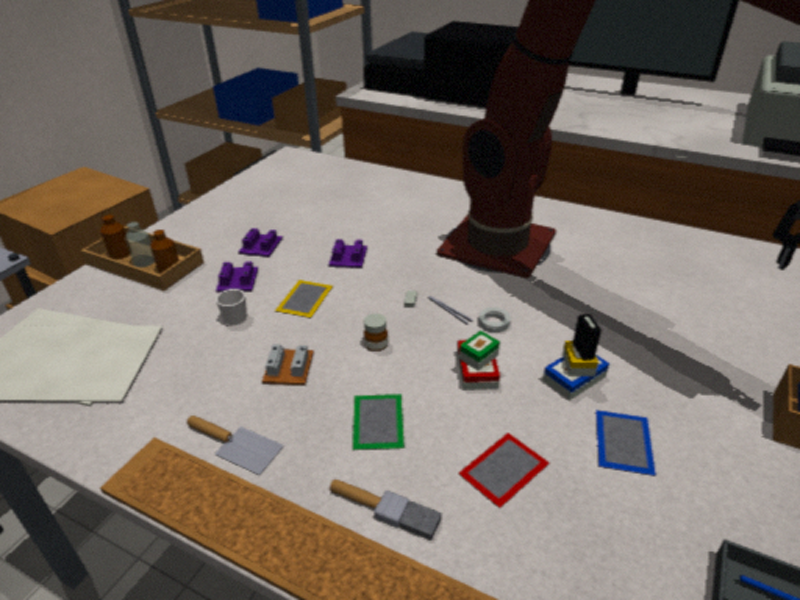

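View pics/top0.png

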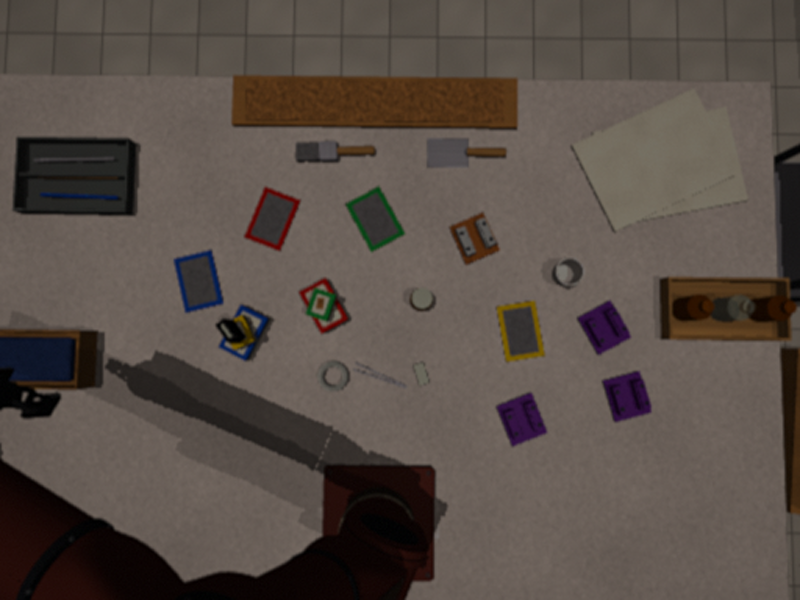

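Both views show the same thing. The yellow case and spacer are on the blue case (top view ~(240,330)), and the green case is on the red case (~(322,303)). The only aluminium jig is at (474,238); the three purple ones at (604,327), (627,396) and (522,418) are look-alikes. Next I'll measure positions and confirm with enlarged crops.

```bash
cat > meas.py <<'E'
from h import *
def masks(im):
    h=cv2.cvtColor(im,cv2.COLOR_RGB2HSV).astype(int);H,S,V=h[...,0],h[...,1],h[...,2]
    s=(S>120)&(V>50)
    return dict(red=s&((H<6)|(H>172)),blue=s&(H>105)&(H<128),yellow=s&(H>20)&(H<34),green=s&(H>45)&(H<85))
def comps(m,amin=25):
    n,l,st,c=cv2.connectedComponentsWithStats(m.astype(np.uint8),connectivity=8)
    return [(i,st[i],c[i],l==i) for i in range(1,n) if st[i][4]>=amin]
E
python3 - <<'E'
from meas import *
for n in ("scene","top"):
    z=np.load(f'pics/{n}0.npz');im,d=z['im'],z['d'];P=pts(n,d)
    for c,m in masks(im).items():
        for i,st,ce,mm in comps(m):
            q=P[mm&(d>0)]
            print(n,c,st.tolist(),ce.round(1),np.median(q,0).round(1) if len(q) else None, np.percentile(q[:,2],[5,95]).round() if len(q) else '')
z=np.load('pics/top0.npz');im=z['im'][...,::-1]
a=cv2.resize(im[180:240,130:230],(800,480),interpolation=cv2.INTER_CUBIC);cv2.imwrite('pics/ct.png',a)
b=cv2.resize(im[125:180,280:350],(762,600),interpolation=cv2.INTER_CUBIC);cv2.imwrite('pics/cj.png',b)
z=np.load('pics/scene0.npz');im=z['im'][...,::-1]
a=cv2.resize(im[190:260,285:395],(800,509),interpolation=cv2.INTER_CUBIC);cv2.imwrite('pics/cs.png',a)
E
```

```text
scene red [329, 144, 26, 28, 317] [342.3 156.8] [-11.7  92.7   9.9] [ 7. 13.]
scene red [281, 153, 10, 11, 53] [285.8 158.7] [ 97.5 -93.5  10.2] [ 7. 12.]
scene red [295, 230, 25, 15, 201] [306.7 239. ] [487.5 139.1  31.4] [21. 34.]
scene red [294, 277, 57, 48, 567] [321.9 301.2] [646.8 241.9   1.7] [-1.  4.]
scene blue [165, 0, 25, 14, 153] [176.6   6.2] [ -742.3 -1167.5   309.8] [284. 341.]
scene blue [196, 0, 23, 11, 178] [205.7   3.8] [ -897.  -1068.4   300.8] [281. 328.]
scene blue [137, 44, 54, 36, 830] [158.6  60.2] [ -753.  -1422.4   -39.3] [-137.  -15.]
scene blue [349, 229, 31, 22, 204] [361.7 241.4] [429.4 275.4  30.7] [21. 34.]
scene blue [381, 229, 8, 11, 49] [384.7 234.4] [371.5 325.1  30.8] [21. 34.]
scene blue [382, 263, 37, 41, 480] [399.5 284.2] [511.4 397.8   1.6] [-1.  4.]
scene blue [473, 368, 39, 16, 150] [491.2 376.2] [678.3 598.1  17.6] [ 4. 20.]
scene yellow [176, 179, 37, 24, 229] [194.4 191.3] [ 410.  -290.     1.3] [-2.  4.]
scene yellow [361, 218, 22, 18, 180] [369.9 229.1] [410.4 286.5  64.9] [54. 69.]
scene green [295, 212, 24, 19, 150] [307.8 221.6] [4
[... 255 characters left out ...]
7.]
top red [201, 194, 22, 19, 120] [213.  204.7] [412.   93.   33.6] [ 7. 38.]
top blue [26, 123, 49, 4, 106] [ 49.5 124.7] [677.6 648.1  19.8] [15. 24.]
top blue [112, 161, 31, 39, 301] [127.1 180. ] [496.7 389.3   3.7] [-0.  7.]
top blue [151, 196, 20, 19, 88] [162.5 202.8] [425.9 255.9  33.4] [29. 37.]
top blue [141, 216, 21, 14, 70] [151.4 223.9] [351.4 295.1  33.8] [29. 37.]
top yellow [318, 192, 31, 40, 375] [332.5 211.5] [ 399.9 -294.2    2.8] [-1.  7.]
top yellow [148, 202, 15, 22, 113] [155.2 213. ] [386.6 276.2  67.7] [54. 72.]
top green [222, 120, 36, 40, 256] [239.7 139.7] [638.7  15.9   3.4] [-0.  7.]
top green [196, 185, 19, 20, 116] [204.9 194.5] [446.6 121.   67.9] [65. 72.]
```

```bash
python3 - <<'E'
import cv2,numpy as np
a=cv2.imread('pics/ct.png');b=cv2.imread('pics/cj.png')
b=cv2.resize(b,(400,300));a=cv2.resize(a,(500,300));s=cv2.resize(cv2.imread('pics/cs.png'),(472,300))
o=np.zeros((600,800,3),np.uint8);o[:300,:500]=a;o[300:,:472]=s;o[300:,472:]=b[:,:328];cv2.imwrite('pics/crop0.png',o)
E
```

```text
(no output)
```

View pics/crop0.png

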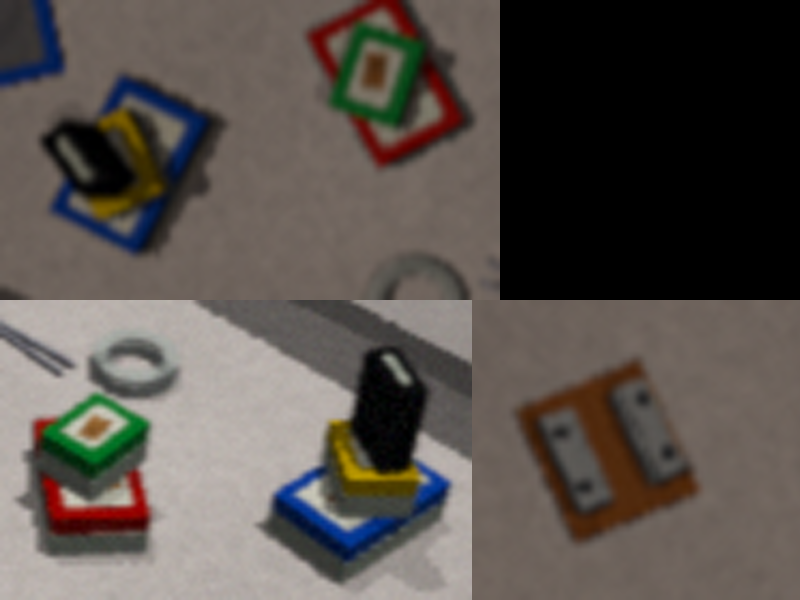

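The crops confirm the identities: aluminium jaws on a wooden base, and the black spacer on yellow on blue. I'll fit rectangles to each object in both views.

```bash
cat >> meas.py <<'E'
def plane(n,uv,z):
    return np.array([ray(n,u,v,z)[:2] for u,v in uv])
def rect(n,mask,z):
    """minAreaRect of pixel-corner points of mask cast onto plane z"""
    v,u=np.nonzero(mask)
    uv=np.concatenate([np.stack([u+a,v+b],1) for a in(-.5,.5) for b in(-.5,.5)])
    hull=cv2.convexHull(uv.astype(np.float32))[:,0]
    p=plane(n,hull,z)
    (c,s,a)=cv2.minAreaRect((p).astype(np.float32))
    s=np.array(s)
    if s[1]>s[0]: s=s[::-1];a+=90
    return np.array(c),s,((a+90)%180)-90
def heightmask(P,d,x,y,r,z0,z1):
    return (d>0)&(np.hypot(P[...,0]-x,P[...,1]-y)<r)&(P[...,2]>z0)&(P[...,2]<z1)
def big(m):
    c=comps(m,5);return max(c,key=lambda q:q[1][4])[3]
E
python3 - <<'E'
from meas import *
near=dict(red=(634,235),blue=(497,389),yellow=(400,-294),green=(639,16))
for n in ("scene","top"):
    z=np.load(f'pics/{n}0.npz');im,d=z['im'],z['d'];P=pts(n,d);M=masks(im)
    for c,(x,y) in near.items():
        mm=M[c]&(np.hypot(P[...,0]-x,P[...,1]-y)<100)&(P[...,2]<10)
        print(n,c,'mat',*rect(n,mm,3),'z',np.median(P[mm][:,2]).round(1))
    for nm,x,y,r,zt in (('redlid',450,122,75,34),('bluelid',390,275,75,34),('greenlid',450,122,60,68),('yellowlid',390,275,60,68),('spacer',390,285,60,134),('jaws',608,-187,60,32),('jigbase',608,-187,65,8)):
        m=heightmask(P,d,x,y,r,zt-(8 if zt!=8 else 4),zt+8)
        if m.sum()<5: print(n,nm,'none');continue
        print(n,nm,*rect(n,m if nm in('jaws','jigbase','yellowlid','redlid','bluelid') else big(m),zt),'n',m.sum(),'z',np.median(P[m][:,2]).round(1), np.std(P[m][:,2]).round(1))
E
```

```text
scene red mat [638.3972168  238.40579224] [123.42327118  87.1084671 ] -20.8292236328125 z 1.7
scene blue mat [501.34399414 392.90060425] [122.23651123  85.01898193] 14.342601776123047 z 1.6
scene yellow mat [ 402.56085205 -293.95443726] [126.65161133  89.10046387] 10.008715629577637 z 1.3
scene green mat [640.28259277  16.40577698] [118.7046051   85.28900146] 26.822547912597656 z 1.6
scene redlid [454.99185181 123.47130585] [104.66384888  75.51136017] 26.309566497802734 n 288 z 32.6 3.0
scene bluelid [397.12075806 285.48461914] [111.46920776  73.25421906] -27.16080093383789 n 342 z 32.4 3.0
scene greenlid [454.99072266 122.78437805] [69.91771698 55.07644272] -18.10247039794922 n 262 z 66.5 1.9
scene yellowlid [397.34725952 287.19604492] [65.29140472 51.75963211] 26.25864028930664 n 173 z 66.4 3.4
scene spacer [398.7434082  289.65991211] [55.0492897  30.16643715] 35.56805419921875 n 120 z 132.1 1.9
scene jaws [ 604.01580811 -194.43785095] [76.73911285 70.79824066] 24.496978759765625 n 229 z 30.2 2.3
scene jigbase [ 602.47894287 -195.6259613 ] [93.54385376 85.47525787] 26.1986999511718
[... 419 characters left out ...]
53 120.38769531] [104.83206177  68.29486084] 29.11690902709961 n 336 z 34.4 2.5
top bluelid [389.91375732 285.01547241] [104.69784546  70.23707581] -26.151527404785156 n 327 z 34.2 2.5
top greenlid [448.02865601 121.875     ] [61.04519272 50.08413696] -17.413543701171875 n 269 z 68.3 2.2
top yellowlid [390.44293213 286.66738892] [62.37202072 51.48071671] 27.291828155517578 n 142 z 67.9 3.1
top spacer [391.61386108 289.63613892] [50.8841362  27.32286072] 36.996009826660156 n 124 z 133.9 2.6
top jaws [ 596.70800781 -196.89901733] [70.69900513 64.50319672] -66.05272483825684 n 232 z 31.1 3.0
top jigbase [ 603.2510376  -187.92550659] [120.65343475 118.39872742] -89.43115955591202 n 386 z 7.8 2.5
```

```bash
python3 - <<'E'
from meas import *
from scipy.spatial.transform import Rotation as Ro
s=sensors.state();w=s['tcp_rot'];R=Ro.from_quat([*w[1:],w[0]]).as_matrix();print(R.round(3));print('yaw of y',np.degrees(np.arctan2(R[1,1],R[0,1])))
for n,box in (("scene",(165,218,205,250)),("top",(285,132,322,172))):
    z=np.load(f'pics/{n}0.npz');im,d=z['im'],z['d'];P=pts(n,d);x0,y0,x1,y1=box
    h=cv2.cvtColor(im,cv2.COLOR_RGB2HSV).astype(int);b=np.zeros(d.shape,bool);b[y0:y1,x0:x1]=1
    m=b&(P[...,2]>28)&(d>0)
    for i,st,c,mm in comps(m,15): print(n,'jaw',st.tolist(),*rect(n,mm,32),np.median(P[mm],0).round(1))
    hm=b&(h[...,1]>120)&((h[...,0]<20))&(P[...,2]<20)
    if hm.sum(): print(n,'base',*rect(n,big(hm),8), np.median(P[hm],0).round(1))
    print(n,'all',*rect(n,big(b&(P[...,2]>5)&(d>0)),8))
E
```

```text
[[-0.001  0.448  0.894]
 [-0.001  0.894 -0.448]
 [-1.    -0.001  0.   ]]
yaw of y 63.367305315467775
scene jaw [169, 220, 11, 15, 88] [ 608.17053223 -217.77651978] [64.94602966 24.87720108] 24.49697494506836 [ 609.1 -219.6   31. ]
scene jaw [186, 221, 10, 15, 84] [ 591.48547363 -174.78295898] [64.87287903 21.46805763] 23.4357967376709 [ 589.3 -175.1   30.6]
scene base [ 601.02655029 -194.20353699] [94.84848785 81.08787537] 24.17632484436035 [ 616.6 -189.8    6.6]
scene all [ 594.91894531 -201.11523438] [109.80901337  85.76789856] 24.23658561706543
top jaw [305, 139, 12, 18, 97] [ 606.08648682 -216.99325562] [63.70408249 26.14500618] 23.73029899597168 [ 608.7 -218.9   31.8]
top jaw [292, 145, 12, 18, 98] [ 586.82446289 -175.0446167 ] [64.76303101 23.55669022] 26.480133056640625 [ 586.7 -175.1   31.5]
top base [ 595.30236816 -196.93681335] [92.77207184 83.07444   ] 23.958003997802734 [ 588.3 -196.3    7.8]
top all [ 595.92871094 -195.05072021] [95.66013336 90.59583282] 22.594154357910156
```

```bash
cat >> h.py <<'E'
from scipy.spatial.transform import Rotation as Ro
def go(x,y,z,yaw):
    s=sensors.state();w=s['tcp_rot'];R=Ro.from_quat([*w[1:],w[0]]).as_matrix();p=s['ee_pos']
    d=np.array([x,y,z])-p;y0=np.degrees(np.arctan2(R[1,1],R[0,1]));a=np.radians(yaw)
    R2=np.array([[0,np.cos(a),np.sin(a)],[0,np.sin(a),-np.cos(a)],[-1,0,0]])
    print('t',round(s['time_s'],2),'pos',p.round(1),'yaw',y0.round(1),'q',s['joint_pos'].round(2),'F',s['ft_force'].round(1),'w',round(s['grip_width'],1))
    print(' shift mm in present axes',(R.T@d).round(1),' after turn',(R2.T@d).round(1),'turn',-(((yaw-y0)+180)%360-180).__round__(1), 'tilt',np.degrees(np.arccos(-R[2,0])).round(2))
E
python3 -c "
from h import *
go(393,289.6,180,-54)"
```

```text
t 0.1 pos [291.2 580.7 230.5] yaw 63.4 q [-1.21  0.33  0.04  1.47 -0.01  1.34 -0.06] F [-0.4 -0.2 -0.5] w 85.3
 shift mm in present axes [  50.9 -214.5  221.5]  after turn [ 50.5 295.3  88.7] turn 117.4 tilt 0.08
```

Emit:
arm_command:
  linear:
    - [0,-0.0268,0.0277]
    - [0,-0.0268,0.0277]
    - [0,-0.0268,0.0277]
    - [0,-0.0268,0.0277]
    - [0,-0.0268,0.0277]
    - [0,-0.0268,0.0277]
    - [0,-0.0268,0.0277]
    - [0,-0.0268,0.0277]
    - [0,0,0]
    - [0,0,0]
    - [0,0,0]
    - [0,0,0]
    - [0,0,0]
    - [0,0,0]
    - [0,0,0]
    - [0,0,0]
    - [0,0,0]
    - [0,0,0]
    - [0,0,0]
    - [0,0,0]
  yaw: [0,0,0,0,0,0,0,0,8.4,8.4,8.4,8.4,8.4,8.4,8.4,8.4,8.4,8.4,8.4,8.4]

```text
time_s: 2.1
ee_pos: [393.1, 289.9, 231.0]
tcp_rot: [-0.311, -0.635, -0.311, 0.635]
ft_force: [-0.5, 0.4, -0.0]
grip_width: 85.2
```

```bash
python3 - <<'E'
from h import *
go(393,289.6,160,-54)
E
```

```text
t 2.1 pos [393.1 289.9 231. ] yaw -37.8 q [-0.93 -0.    0.2   1.85  0.    1.29 -1.39] F [-0.5  0.4 -0. ] w 85.2
 shift mm in present axes [71.   0.1  0.2]  after turn [71.   0.1  0.3] turn 16.2 tilt 0.04
```

Emit:
arm_command:
  linear:
    - [0.02,0,0]
    - [0.02,0,0]
    - [0.02,0,0]
    - [0.015,0,0]
    - [0,0,0]
  yaw: [8.1,8.1,0,0,0]

```text
time_s: 2.6
ee_pos: [392.1, 289.0, 154.2]
tcp_rot: [-0.221, -0.67, -0.22, 0.673]
ft_force: [-1.0, -0.2, -0.4]
grip_width: 85.2
```

```bash
cat > look.py <<'E'
import sys
from meas import *
n,u0,v0,u1,v1,out=sys.argv[1],*map(int,sys.argv[2:6]),sys.argv[6]
im,d=grab_frame(n);np.savez(f'pics/{out}.npz',im=im,d=d)
k=min(800/(u1-u0),600/(v1-v0));a=cv2.resize(im[v0:v1,u0:u1,::-1],None,fx=k,fy=k,interpolation=cv2.INTER_CUBIC)[:600,:800]
cv2.imwrite(f'pics/{out}.png',np.clip(a*1.5,0,255).astype(np.uint8))
E
python3 look.py scene 320 160 430 250 s1; python3 -c "
from h import *
go(393,289.6,104,-54)"
```

```text
t 2.65 pos [392.8 289.5 155.6] yaw -53.6 q [-0.92  0.06  0.2   1.95 -0.01  1.13 -1.65] F [0.6 0.4 0.7] w 85.6
 shift mm in present axes [51.6  0.  -0.4]  after turn [51.6  0.  -0.3] turn 0.4 tilt 0.13
```

View pics/s1.png

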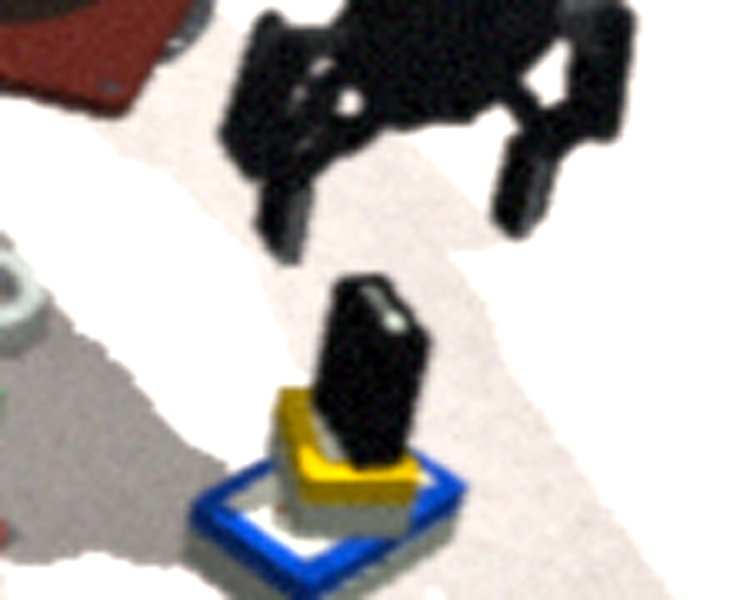

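The open fingers straddle the spacer evenly: tips at (288,255) and (515,230), spacer top at (380,300). Descending to grip.

Emit:
arm_command:
  linear:
    - [0.015,0,0]
    - [0.015,0,0]
    - [0.012,0,0]
    - [0.01,0,0]
    - [0,0,0]
  yaw: [0.4,0,0,0,0]
  gripper: 0.05

```text
time_s: 3.15
ee_pos: [392.9, 289.6, 103.4]
tcp_rot: [-0.219, -0.672, -0.218, 0.673]
ft_force: [0.4, 0.1, 0.8]
grip_width: 50.3
```

Emit:
arm_command:
  linear:
    - [0,0,0]
    - [0,0,0]
    - [0,0,0]
    - [0,0,0]
    - [0,0,0]
    - [0,0,0]
    - [0,0,0]
    - [0,0,0]
  yaw: [0,0,0,0,0,0,0,0]
  gripper: 0.015
  newtons: 40

```text
time_s: 3.95
ee_pos: [393.7, 290.4, 105.0]
tcp_rot: [0.218, 0.673, 0.219, -0.672]
ft_force: [-1.3, -1.2, 6.4]
grip_width: 21.1
```

```bash
python3 -c "
from h import *
go(393,289.6,200,-54)"; python3 look.py scene 320 160 430 250 s2
```

```text
t 3.95 pos [393.7 290.4 105. ] yaw -54.0 q [-0.92  0.11  0.2   2.01 -0.03  1.02 -1.64] F [-1.3 -1.2  6.4] w 21.1
 shift mm in present axes [-95.    0.2   0.9]  after turn [-95.    0.2   1. ] turn -0.0 tilt 0.07
```

View pics/s2.png

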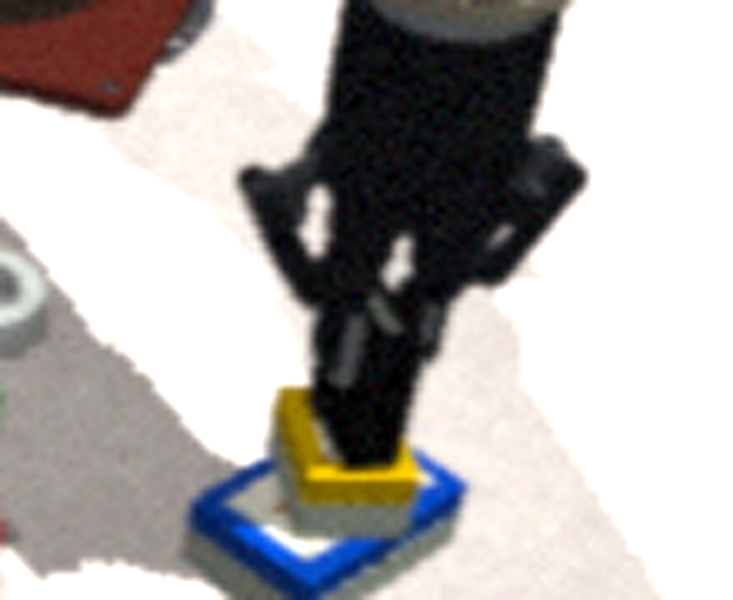

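Emit:
arm_command:
  linear:
    - [-0.01,0,0]
    - [-0.02,0,0]
    - [-0.02,0,0]
    - [-0.02,0,0]
    - [-0.01,0,0]
    - [0,0,0]
  yaw: [0,0,0,6,6,0]

```text
time_s: 4.6
ee_pos: [394.0, 290.6, 186.2]
tcp_rot: [0.146, 0.693, 0.147, -0.691]
ft_force: [0.3, -0.1, -0.7]
grip_width: 21.7
```

```bash
python3 -c "
from h import *
go(598,-196.2,150,-66)"; python3 look.py scene 280 140 430 250 s3
```

```text
t 4.6 pos [394.  290.6 186.2] yaw -66.1 q [-0.93  0.03  0.21  1.92 -0.01  1.19 -1.87] F [ 0.3 -0.1 -0.7] w 21.7
 shift mm in present axes [ 35.6 527.8  10.5]  after turn [ 36.2 527.7  11.6] turn -0.1 tilt 0.16
```

View pics/s3.png

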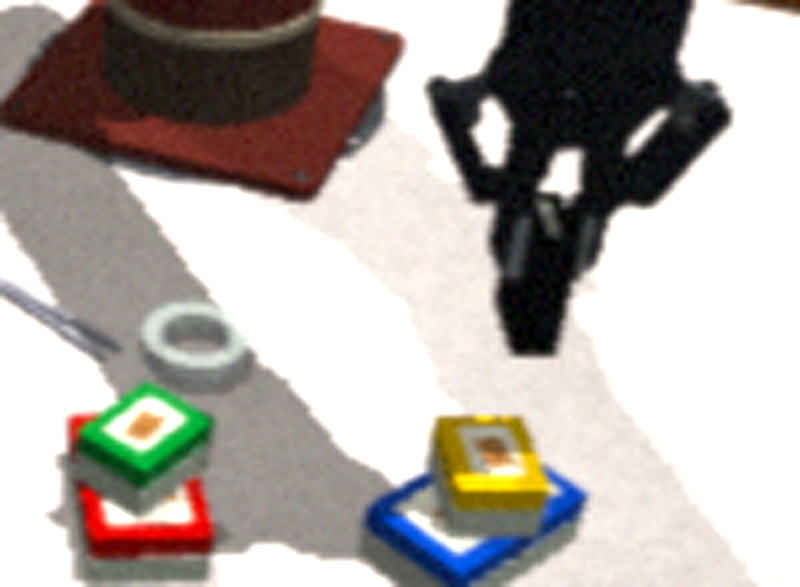

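Emit:
arm_command:
  linear:
    - [0,0.0377,0.0008]
    - [0,0.0377,0.0008]
    - [0,0.0377,0.0008]
    - [0,0.0377,0.0008]
    - [0,0.0377,0.0008]
    - [0,0.0377,0.0008]
    - [0,0.0377,0.0008]
    - [0,0.0377,0.0008]
    - [0,0.0377,0.0008]
    - [0,0.0377,0.0008]
    - [0,0.0377,0.0008]
    - [0,0.0377,0.0008]
    - [0,0.0377,0.0008]
    - [0,0.0377,0.0008]
    - [0.018,0,0]
    - [0.018,0,0]
    - [0.02,0,0]
    - [0.02,0,0]
    - [0,0,0]
    - [0,0,0]
  yaw: [0,0,0,0,0,0,0,0,0,0,0,0,0,0,0,0,0,0,0,0]

```text
time_s: 6.65
ee_pos: [597.1, -196.8, 108.0]
tcp_rot: [-0.147, -0.691, -0.147, 0.692]
ft_force: [-0.4, -0.1, -0.9]
grip_width: 21.5
```

```bash
python3 -c "
from h import *
go(598,-196.2,80,-66)"; python3 look.py scene 150 150 240 260 s4;python3 look.py top 270 110 340 180 t4;
python3 -c "
import cv2,numpy as np
a=cv2.imread('pics/s4.png');b=cv2.imread('pics/t4.png')
a=cv2.resize(a,(400,int(a.shape[0]*400/a.shape[1])));b=cv2.resize(b,(400,400));o=np.zeros((600,800,3),np.uint8);o[:a.shape[0],:400]=a[:600];o[:400,400:]=b;cv2.imwrite('pics/st4.png',o)"
```

```text
t 6.65 pos [ 597.1 -196.8  108. ] yaw -65.9 q [-0.24  0.44  0.63  1.69 -0.28  1.11 -0.68] F [-0.4 -0.1 -0.9] w 21.5
 shift mm in present axes [28.  -0.1 -1.1]  after turn [28.  -0.2 -1.1] turn 0.1 tilt 0.09
```

View pics/st4.png

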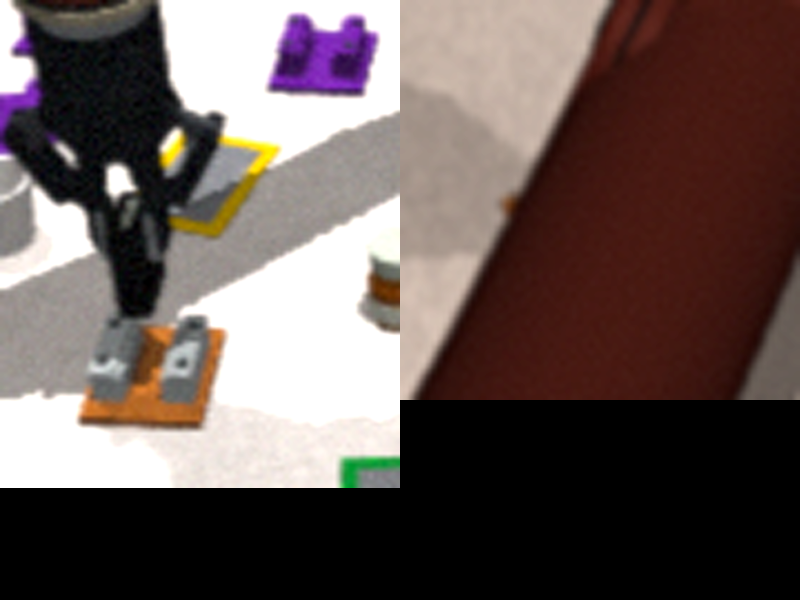

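Emit:
arm_command:
  linear:
    - [0.015,0,-0.001]
    - [0.01,0,0]
    - [0.01,0,0]
    - [0,0,0]
  yaw: [0,0,0,0]

```text
time_s: 7.15
ee_pos: [597.2, -196.0, 71.3]
tcp_rot: [-0.146, -0.691, -0.147, 0.693]
ft_force: [0.4, -0.1, -0.2]
grip_width: 21.5
```

```bash
python3 -c "
from h import *
go(598,-196.2,44,-66)"; python3 look.py scene 160 195 215 245 s5
```

```text
t 7.15 pos [ 597.2 -196.    71.3] yaw -66.0 q [-0.23  0.48  0.61  1.72 -0.31  1.05 -0.67] F [ 0.4 -0.1 -0.2] w 21.5
 shift mm in present axes [27.2  0.6 -0.7]  after turn [27.3  0.5 -0.6] turn -0.0 tilt 0.18
```

View pics/s5.png

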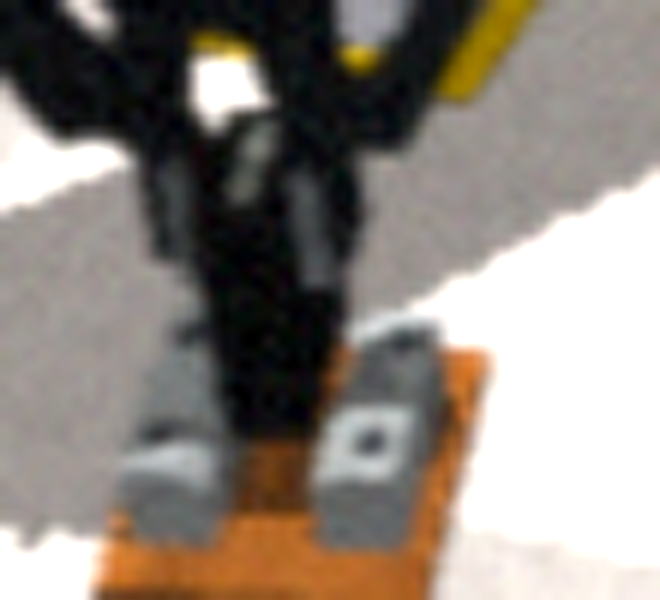

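The spacer's lower end, (225–330, 430), is centred between the jaws at (180,450) and (370,440). Pushing down gently.

Emit:
arm_command:
  linear:
    - [0.004,0,0]
    - [0.004,0,0]
    - [0.004,0,0]
    - [0.004,0,0]
    - [0,0,0]
  yaw: [0,0,0,0,0]

```text
time_s: 7.7
ee_pos: [598.0, -196.3, 56.6]
tcp_rot: [-0.147, -0.691, -0.147, 0.692]
ft_force: [0.3, 0.4, -0.1]
grip_width: 21.1
```

Emit:
arm_command:
  linear:
    - [0.004,0,0]
    - [0.003,0,0]
    - [0.002,0,0]
    - [0.002,0,0]
    - [0,0,0]
  yaw: [0,0,0,0,0]

```text
time_s: 8.2
ee_pos: [598.3, -196.4, 46.0]
tcp_rot: [-0.147, -0.692, -0.147, 0.692]
ft_force: [0.6, -0.1, -0.9]
grip_width: 21.4
```

Going in without contact so far. A little further until the floor is felt.

Emit:
arm_command:
  linear:
    - [0.001,0,0]
    - [0.001,0,0]
    - [0.001,0,0]
    - [0,0,0]
  yaw: [0,0,0,0]

```text
time_s: 8.6
ee_pos: [598.6, -196.6, 45.1]
tcp_rot: [0.147, 0.692, 0.147, -0.691]
ft_force: [-6.8, 1.5, 16.3]
grip_width: 21.3
```

```bash
python3 -c "
from h import *
go(598,-196.2,44,-66)"; python3 look.py scene 160 195 215 245 s6
```

```text
t 8.6 pos [ 598.6 -196.6   45.1] yaw -66.0 q [-0.21  0.51  0.6   1.73 -0.33  1.   -0.65] F [-6.8  1.5 16.3] w 21.3
 shift mm in present axes [ 1.1 -0.6  0.4]  after turn [ 1.1 -0.6  0.4] turn -0.0 tilt 0.06
```

View pics/s6.png

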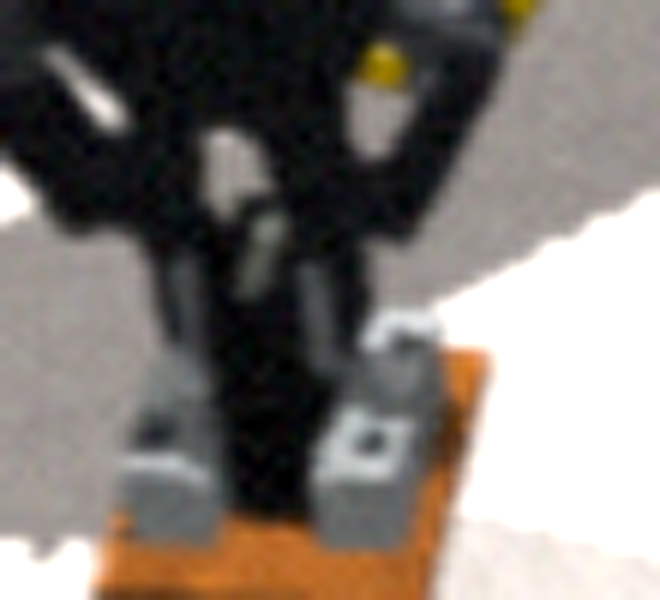

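Emit:
arm_command:
  linear:
    - [0,0,0]
    - [0,0,0]
    - [0,0,0]
    - [-0.02,0,0]
    - [-0.03,0,0]
    - [-0.04,0,0]
    - [-0.04,0,0]
    - [0,0,0]
  yaw: [0,0,0,0,0,0,0,0]
  gripper: 0.05

```text
time_s: 9.45
ee_pos: [601.0, -197.8, 179.0]
tcp_rot: [0.148, 0.694, 0.146, -0.689]
ft_force: [0.7, -0.7, 0.1]
grip_width: 49.8
```

```bash
python3 -c "
from h import *
go(391,286.7,200,-63)"; python3 look.py scene 150 180 230 250 s7
python3 -c "
from meas import *
z=np.load('pics/s7.npz');d=z['d'];P=pts('scene',d)
m=heightmask(P,d,599,-196,35,68,84);print(*rect('scene',m,74),np.median(P[m],0))"
```

```text
t 9.45 pos [ 601.  -197.8  179. ] yaw -66.1 q [-0.26  0.37  0.66  1.61 -0.24  1.23 -0.72] F [ 0.7 -0.7  0.1] w 49.8
 shift mm in present axes [ -23.5 -527.9   -4.8]  after turn [ -21.  -527.   -32.8] turn -3.1 tilt 0.48
[ 601.97302246 -194.07098389] [56.45830917 26.46768188] 24.215200424194336 [ 599.46786769 -196.34718458   72.69064266]
```

View pics/s7.png

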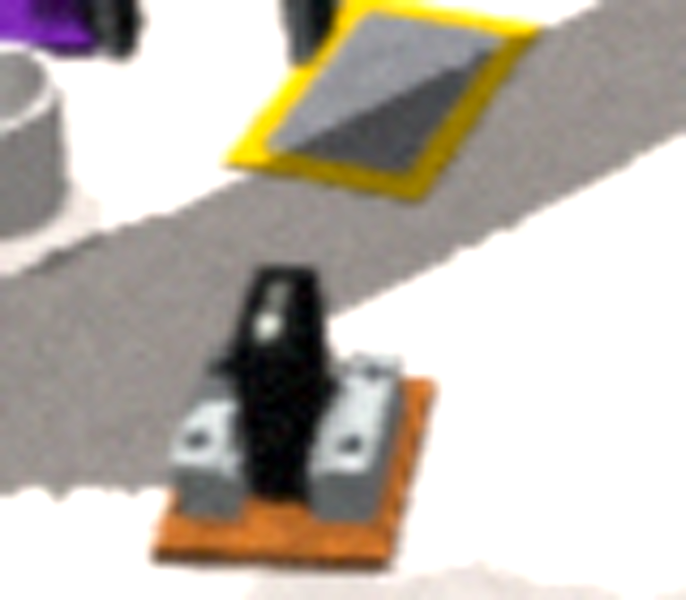

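The spacer is upright and home between the jaws. Next is the yellow case, so I'll re-measure its now uncovered lid in both views.

```bash
python3 - <<'E'
from meas import *
for n in ("scene","top"):
    im,d=grab_frame(n);P=pts(n,d);np.savez(f'pics/{n}8.npz',im=im,d=d);M=masks(im)
    for nm,x,y,r,zt in (('yellow',390,286,60,68),('blue',390,285,75,34),('green',450,122,60,68),('red',450,121,75,34)):
        m=big(heightmask(P,d,x,y,r,zt-5,zt+8));print(n,nm,*rect(n,m,zt),m.sum(),np.median(P[m],0).round(1))
E
```

```text
scene yellow [395.15374756 287.3359375 ] [61.40295029 49.6048584 ] 26.160804748535156 254 [394.1 287.5  66.3]
scene blue [395.46496582 286.11877441] [107.48402405  72.638237  ] -25.384963989257812 313 [417.9 279.9  32.6]
scene green [452.8515625  121.60457611] [66.67772675 52.03910828] -17.457809448242188 240 [452.1 121.7  66.5]
scene red [469.96316528 133.615448  ] [74.17828369 64.79727173] -59.17234802246094 253 [478.7 137.6  33. ]
top yellow [390.1819458  287.09390259] [62.62880325 51.09717178] 25.43057632446289 274 [389.7 287.   68.1]
top blue [389.61019897 285.55535889] [103.55318451  69.61260986] -26.407119750976562 321 [394.  276.5  34.1]
top green [448.01220703 121.83466339] [60.86352539 50.21792221] -17.79436492919922 263 [448.  121.3  68.1]
top red [426.20324707 108.39038086] [68.43449402 54.42793655] -60.11465644836426 187 [418.3  98.8  34.3]
```

```bash
python3 -c "
from h import *
go(391.8,287.2,100,-64.2)"
```

```text
t 9.6 pos [ 598.2 -196.2  172.8] yaw -66.0 q [-0.26  0.38  0.65  1.62 -0.24  1.23 -0.71] F [ 0.2 -0.2 -0.3] w 50.0
 shift mm in present axes [  73.  -525.5   -7.8]  after turn [  72.8 -525.   -24.5] turn -1.8 tilt 0.02
```

Emit:
arm_command:
  linear:
    - [0,0,0]
    - [0,-0.0375,-0.0018]
    - [0,-0.0375,-0.0018]
    - [0,-0.0375,-0.0018]
    - [0,-0.0375,-0.0018]
    - [0,-0.0375,-0.0018]
    - [0,-0.0375,-0.0018]
    - [0,-0.0375,-0.0018]
    - [0,-0.0375,-0.0018]
    - [0,-0.0375,-0.0018]
    - [0,-0.0375,-0.0017]
    - [0,-0.0375,-0.0017]
    - [0,-0.0375,-0.0017]
    - [0,-0.0375,-0.0017]
    - [0,-0.0375,-0.0017]
    - [0.025,0,0]
    - [0.025,0,0]
    - [0.02,0,0]
    - [0,0,0]
  yaw: [-1.8,0,0,0,0,0,0,0,0,0,0,0,0,0,0,0,0,0,0]
  gripper: 0.0854

```text
time_s: 11.5
ee_pos: [390.4, 285.4, 99.9]
tcp_rot: [-0.159, -0.687, -0.157, 0.691]
ft_force: [0.0, 0.4, -0.0]
grip_width: 85.5
```

```bash
python3 -c "
from h import *
go(391.8,287.2,37,-64.2)"; python3 look.py scene 320 170 430 260 s9
```

```text
t 11.5 pos [390.4 285.4  99.9] yaw -64.1 q [-0.96  0.12  0.25  2.02 -0.03  1.01 -1.81] F [ 0.   0.4 -0. ] w 85.5
 shift mm in present axes [62.9 -1.1 -2.4]  after turn [62.9 -1.  -2.1] turn 0.1 tilt 0.38
```

View pics/s9.png

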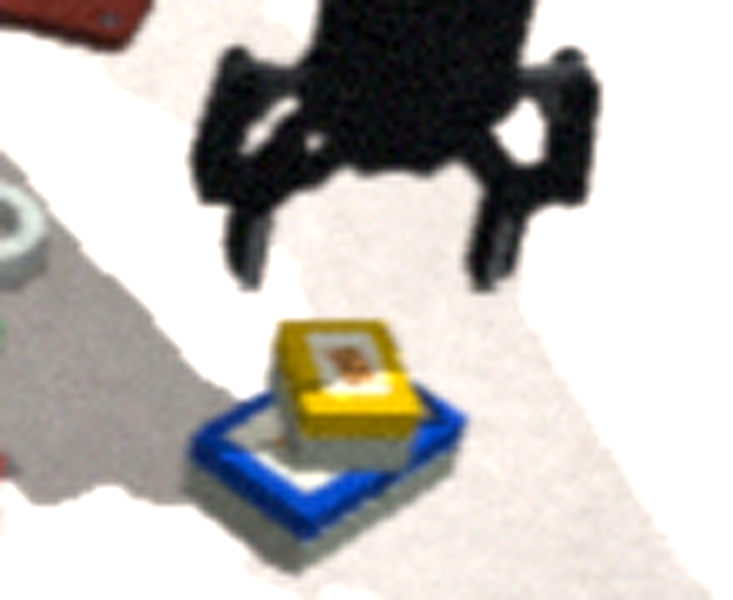

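Emit:
arm_command:
  linear:
    - [0.02,0,-0.001]
    - [0.018,0,0]
    - [0.015,0,0]
    - [0.01,0,0]
    - [0,0,0]
  yaw: [0,0,0,0,0]

```text
time_s: 12.05
ee_pos: [393.0, 287.2, 39.9]
tcp_rot: [-0.158, -0.689, -0.157, 0.69]
ft_force: [0.0, -0.1, 0.2]
grip_width: 85.5
```

Emit:
arm_command:
  linear:
    - [0,0,0]
    - [0,0,0]
    - [0,0,0]
    - [0,0,0]
    - [0,0,0]
    - [0,0,0]
    - [0,0,0]
    - [0,0,0]
  yaw: [0,0,0,0,0,0,0,0]
  gripper: 0.038
  newtons: 40

```text
time_s: 12.85
ee_pos: [393.9, 288.1, 41.3]
tcp_rot: [0.157, 0.69, 0.158, -0.689]
ft_force: [-0.6, -0.2, 6.4]
grip_width: 45.6
```

```bash
python3 -c "
from h import *
go(401,-294.8,160,-80)"; python3 look.py scene 320 170 430 260 s10
```

```text
t 12.85 pos [393.9 288.1  41.3] yaw -64.2 q [-0.95  0.2   0.25  2.07 -0.06  0.88 -1.79] F [-0.6 -0.2  6.4] w 45.6
 shift mm in present axes [-119.4  528.   246.8]  after turn [-118.7  575.3   94.2] turn 15.8 tilt 0.1
```

View pics/s10.png

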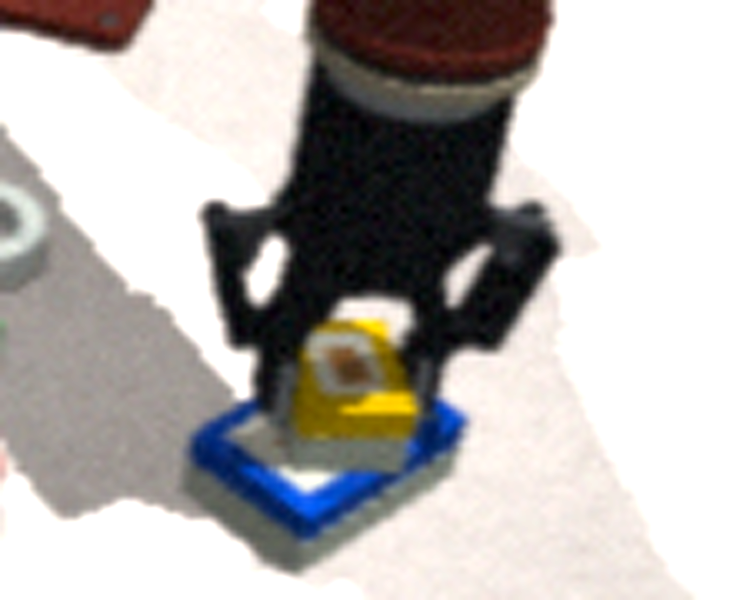

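Emit:
arm_command:
  linear:
    - [-0.005,0,0]
    - [-0.015,0,0]
    - [-0.025,0,0]
    - [-0.03,0,0]
    - [-0.03,0,0]
    - [-0.01,0,0]
    - [0,0.0386,-0.0117]
    - [0,0.0386,-0.0117]
    - [0,0.0386,-0.0117]
    - [0,0.0386,-0.0117]
    - [0,0.0386,-0.0117]
    - [0,0.0386,-0.0117]
    - [0,0.0386,-0.0117]
    - [0,0.0386,-0.0117]
  yaw: [0,0,0,5.3,5.3,5.2,0,0,0,0,0,0,0,0]

```text
time_s: 14.3
ee_pos: [539.3, -1.9, 155.7]
tcp_rot: [0.061, 0.705, 0.062, -0.704]
ft_force: [0.8, 0.3, -1.0]
grip_width: 45.7
```

Emit:
arm_command:
  linear:
    - [0,0.0333,0.0235]
    - [0,0.0333,0.0235]
    - [0,0.0333,0.0235]
    - [0,0.0333,0.0235]
    - [0,0.0333,0.0235]
    - [0,0.0333,0.0235]
    - [0,0.0333,0.0235]
    - [0,0.0333,0.0235]
    - [0,0,0]
    - [0,0,0]
  yaw: [0,0,0,0,0,0,0,0,0,0]

```text
time_s: 15.3
ee_pos: [399.3, -295.9, 155.5]
tcp_rot: [0.06, 0.705, 0.061, -0.704]
ft_force: [0.5, -0.4, -1.6]
grip_width: 45.3
```

```bash
python3 -c "
from h import *
go(401,-294.8,25,-80)"; python3 look.py scene 150 90 260 220 s11
```

```text
t 15.3 pos [ 399.3 -295.9  155.5] yaw -80.2 q [-0.25  0.08  0.84  1.96 -0.07  1.13 -0.78] F [ 0.5 -0.4 -1.6] w 45.3
 shift mm in present axes [130.5  -0.7  -1.8]  after turn [130.5  -0.7  -1.9] turn -0.2 tilt 0.02
```

View pics/s11.png

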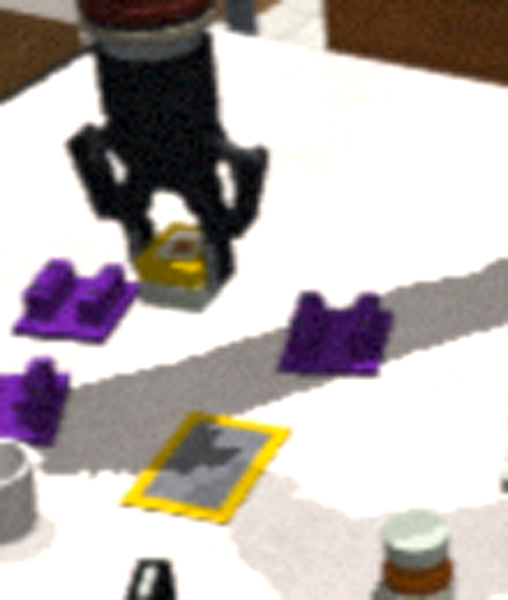

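Emit:
arm_command:
  linear:
    - [0.03,0,-0.0015]
    - [0.03,0,0]
    - [0.03,0,0]
    - [0.025,0,0]
    - [0.015,0,0]
    - [0.005,0,0]
    - [0.004,0,0]
    - [0,0,0]
  yaw: [0,0,0,0,0,0,0,0]

```text
time_s: 16.15
ee_pos: [402.0, -295.1, 16.8]
tcp_rot: [0.062, 0.705, 0.061, -0.704]
ft_force: [-0.4, 1.0, -1.3]
grip_width: 45.2
```

Emit:
arm_command:
  linear:
    - [0.002,0,0]
    - [0.002,0,0]
    - [0.001,0,0]
    - [0,0,0]
  yaw: [0,0,0,0]

```text
time_s: 16.55
ee_pos: [401.4, -295.0, 11.4]
tcp_rot: [0.061, 0.704, 0.061, -0.704]
ft_force: [0.9, 0.6, -0.6]
grip_width: 45.2
```

Emit:
arm_command:
  linear:
    - [0.001,0,0]
    - [0.001,0,0]
    - [0,0,0]
  yaw: [0,0,0]

```text
time_s: 16.85
ee_pos: [401.5, -295.1, 10.3]
tcp_rot: [0.061, 0.705, 0.062, -0.704]
ft_force: [-6.3, 3.4, 17.1]
grip_width: 45.2
```

Emit:
arm_command:
  linear:
    - [0,0,0]
    - [0,0,0]
    - [0,0,0]
    - [0,0,0]
    - [-0.02,0,0]
    - [-0.03,0,0]
    - [-0.04,0,0]
    - [-0.04,0,0]
    - [-0.02,0,0]
    - [0,0,0]
  yaw: [0,0,0,0,0,0,0,0,0,0]
  gripper: 0.0854

```text
time_s: 17.85
ee_pos: [403.0, -295.9, 162.1]
tcp_rot: [0.062, 0.706, 0.061, -0.703]
ft_force: [-0.1, -0.4, -0.6]
grip_width: 85.3
```

```bash
python3 look.py scene 150 130 260 220 s12; python3 - <<'E'
from meas import *
z=np.load('pics/s12.npz');im,d=z['im'],z['d'];P=pts('scene',d)
m=big(heightmask(P,d,402,-294,60,32,45));print('yellow lid',*rect('scene',m,37),np.median(P[m],0).round(1))
go(540,0,160,-80)
E
```

```text
yellow lid [ 401.61633301 -293.69842529] [67.0091629  52.41568375] 9.545289993286133 [ 400.9 -295.5   35.6]
t 17.9 pos [ 402.2 -295.2  160.3] yaw -80.0 q [-0.27  0.08  0.87  1.95 -0.07  1.14 -0.78] F [ 0.1 -0.3 -0.5] w 85.5
 shift mm in present axes [   0.7 -266.8 -186.9]  after turn [   0.3 -266.8 -187. ] turn -0.0 tilt 0.16
```

View pics/s12.png

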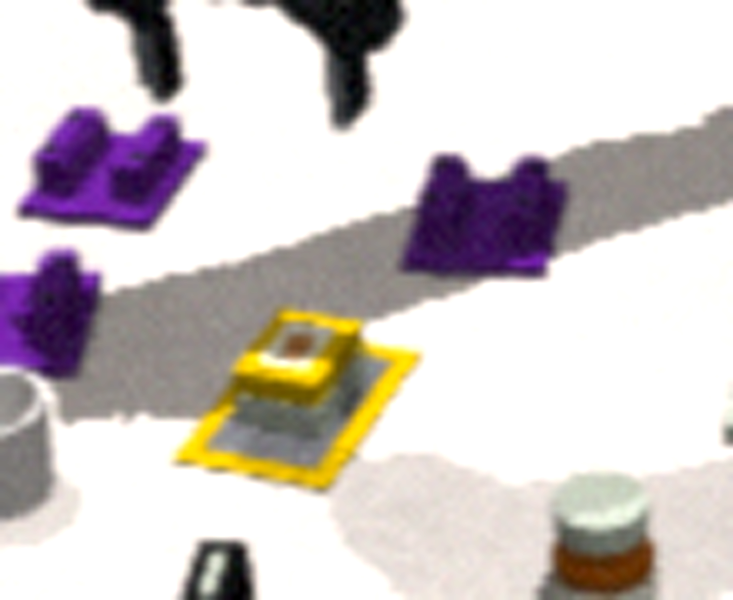

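Emit:
arm_command:
  linear:
    - [0,-0.0334,-0.0234]
    - [0,-0.0334,-0.0234]
    - [0,-0.0334,-0.0234]
    - [0,-0.0334,-0.0234]
    - [0,-0.0334,-0.0234]
    - [0,-0.0334,-0.0234]
    - [0,-0.0334,-0.0234]
    - [0,-0.0334,-0.0234]
    - [0,-0.0339,0.0169]
    - [0,-0.0339,0.0169]
    - [0,-0.0339,0.0169]
    - [0,-0.0339,0.0169]
    - [0.015,0,0]
    - [0.015,0,0]
    - [0.015,0,0]
    - [0.015,0,0]
    - [0,0,0]
    - [0,0,0]
  yaw: [0,0,0,0,0,0,0,0,0,0,0,0,6.9,6.9,6.9,6.9,0,0]

```text
time_s: 19.7
ee_pos: [448.8, 122.0, 98.5]
tcp_rot: [0.107, -0.698, 0.108, 0.7]
ft_force: [-0.1, -0.2, 0.2]
grip_width: 85.4
```

```bash
python3 -c "
from h import *
go(450,121.8,37,-107.6)"; python3 look.py scene 255 155 365 260 s13
```

```text
t 19.7 pos [448.8 122.   98.5] yaw -107.4 q [-0.82  0.07  0.49  2.08 -0.04  1.   -2.19] F [-0.1 -0.2  0.2] w 85.4
 shift mm in present axes [61.5 -0.3 -1.3]  after turn [61.5 -0.2 -1.2] turn 0.2 tilt 0.13
```

View pics/s13.png

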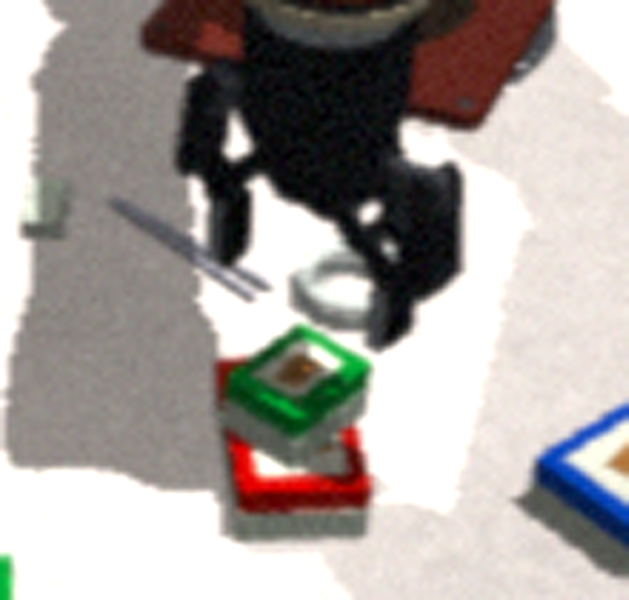

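Emit:
arm_command:
  linear:
    - [0.02,0,-0.001]
    - [0.018,0,0]
    - [0.012,0,0]
    - [0.008,0,0]
    - [0,0,0]
  yaw: [0,0,0,0,0]

```text
time_s: 20.25
ee_pos: [450.1, 121.9, 40.8]
tcp_rot: [0.108, -0.698, 0.108, 0.699]
ft_force: [0.2, 0.5, 0.6]
grip_width: 85.4
```

Emit:
arm_command:
  linear:
    - [0,0,0]
    - [0,0,0]
    - [0,0,0]
    - [0,0,0]
    - [0,0,0]
    - [0,0,0]
    - [0,0,0]
    - [0,0,0]
  yaw: [0,0,0,0,0,0,0,0]
  gripper: 0.038

```text
time_s: 21.05
ee_pos: [451.0, 122.3, 42.1]
tcp_rot: [-0.109, 0.699, -0.108, -0.698]
ft_force: [-0.7, -0.4, 6.8]
grip_width: 45.6
```

```bash
python3 -c "
from h import *
go(638.7,16.3,130,-62)"; python3 look.py scene 255 155 365 260 s14
```

```text
t 21.05 pos [451.  122.3  42.1] yaw -107.6 q [-0.81  0.17  0.48  2.12 -0.1   0.87 -2.14] F [-0.7 -0.4  6.8] w 45.6
 shift mm in present axes [ -87.8   44.1 -211.1]  after turn [ -87.9  181.7 -116. ] turn -45.6 tilt 0.07
```

View pics/s14.png

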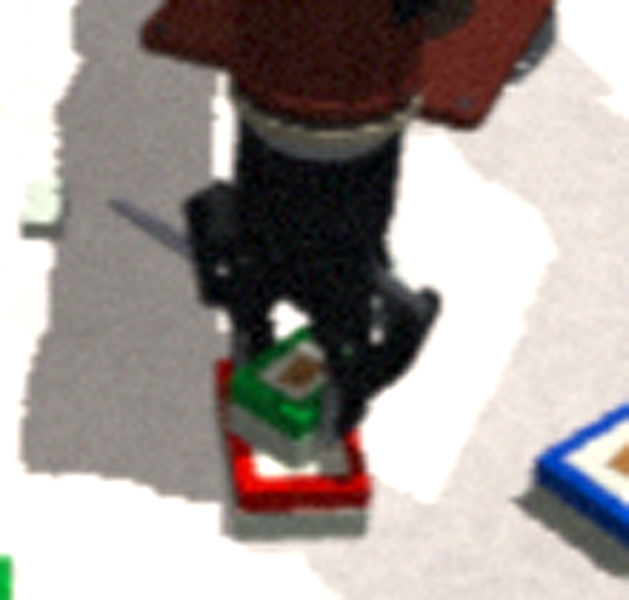

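Emit:
arm_command:
  linear:
    - [-0.005,0,0]
    - [-0.013,0,0]
    - [-0.02,0,0]
    - [-0.02,0,0]
    - [-0.02,0,0]
    - [-0.01,0,0]
    - [0,0,0]
    - [0,0,0]
    - [0,0.0303,-0.0193]
    - [0,0.0303,-0.0193]
    - [0,0.0303,-0.0193]
    - [0,0.0303,-0.0193]
    - [0,0.0303,-0.0193]
    - [0,0.0303,-0.0193]
    - [0,0,0]
    - [0,0,0]
  yaw: [0,0,-7.6,-7.6,-7.6,-7.6,-7.6,-7.6,0,0,0,0,0,0,0,0]

```text
time_s: 22.7
ee_pos: [638.0, 15.2, 129.6]
tcp_rot: [-0.171, -0.686, -0.17, 0.686]
ft_force: [-0.7, 0.5, -0.5]
grip_width: 45.7
```

```bash
python3 -c "
from h import *
go(638.7,16.3,15,-62)"
```

```text
t 22.7 pos [638.   15.2 129.6] yaw -62.1 q [-0.52  0.42  0.55  1.64 -0.23  1.15 -1.  ] F [-0.7  0.5 -0.5] w 45.7
 shift mm in present axes [114.6  -0.7  -1.2]  after turn [114.6  -0.7  -1.1] turn -0.1 tilt 0.05
```

Emit:
arm_command:
  linear:
    - [0.03,0,-0.001]
    - [0.03,0,0]
    - [0.025,0,0]
    - [0.015,0,0]
    - [0.01,0,0]
    - [0.004,0,0]
    - [0,0,0]
  yaw: [0,0,0,0,0,0,0]

```text
time_s: 23.4
ee_pos: [639.0, 16.5, 15.8]
tcp_rot: [0.171, 0.686, 0.171, -0.686]
ft_force: [0.3, 0.4, -0.6]
grip_width: 45.4
```

Emit:
arm_command:
  linear:
    - [0.002,0,0]
    - [0.001,0,0]
    - [0.001,0,0]
    - [0,0,0]
  yaw: [0,0,0,0]

```text
time_s: 23.8
ee_pos: [638.9, 16.3, 11.5]
tcp_rot: [0.171, 0.686, 0.171, -0.686]
ft_force: [0.1, -0.6, -1.5]
grip_width: 45.5
```

Emit:
arm_command:
  linear:
    - [0.001,0,0]
    - [0.001,0,0]
    - [0,0,0]
  yaw: [0,0,0]

```text
time_s: 24.1
ee_pos: [639.0, 16.3, 11.1]
tcp_rot: [0.17, 0.686, 0.171, -0.686]
ft_force: [-7.7, -0.3, 18.3]
grip_width: 45.0
```

Emit:
arm_command:
  linear:
    - [0,0,0]
    - [0,0,0]
    - [0,0,0]
    - [0,0,0]
    - [-0.02,0,0]
    - [-0.03,0,0]
    - [-0.04,0,0]
    - [-0.04,0,0]
    - [-0.02,0,0]
    - [0,0,0]
  yaw: [0,0,0,0,0,0,0,0,0,0]
  gripper: 0.0854

```text
time_s: 25.1
ee_pos: [640.7, 16.1, 163.0]
tcp_rot: [0.171, 0.688, 0.171, -0.684]
ft_force: [0.5, 0.2, 0.8]
grip_width: 85.4
```

```bash
python3 look.py scene 210 190 330 290 s15; python3 - <<'E'
from meas import *
im,d=grab_frame('top');np.savez('pics/t15.npz',im=im,d=d)
for n,f in (('scene','s15'),('top','t15')):
    z=np.load(f'pics/{f}.npz');im,d=z['im'],z['d'];P=pts(n,d)
    for nm,x,y,r,zt in (('green',639,16,60,37),('red',450,121,75,34),('blue',390,285,75,34)):
        m=heightmask(P,d,x,y,r,zt-5,zt+8)
        if m.sum()>20: m=big(m);print(n,nm,*rect(n,m,zt),m.sum(),np.median(P[m],0).round(1))
go(450,121,160,-62)
E
```

```text
scene green [640.85998535  16.48065948] [65.50776672 47.63214874] 29.95149040222168 306 [640.8  16.1  35.6]
scene red [453.91009521 121.14461517] [110.34173584  67.38551331] 29.265323638916016 552 [453.4 121.3  32.5]
scene blue [395.11575317 285.38137817] [108.0745697   70.00115967] -26.35437774658203 590 [394.6 285.2  32.5]
top blue [390.27523804 285.84399414] [104.48791504  68.84434509] -26.406612396240234 605 [390.3 285.9  34.6]
t 25.2 pos [638.8  16.4 159.2] yaw -62.0 q [-0.53  0.39  0.56  1.61 -0.22  1.21 -1.01] F [-0.3  0.3 -0.3] w 85.4
 shift mm in present axes [  -0.8 -180.9  117.7]  after turn [  -0.8 -181.   117.6] turn -0.0 tilt 0.02
```

View pics/s15.png

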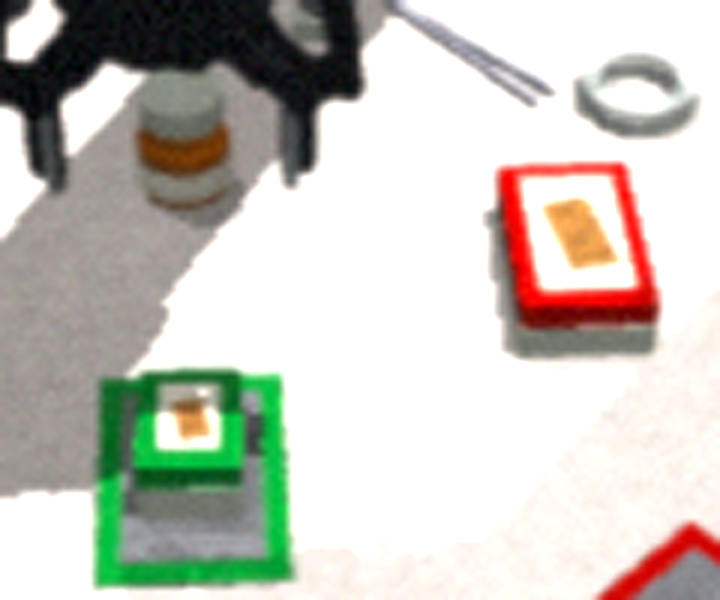

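Emit:
arm_command:
  linear:
    - [0,-0.0302,0.0195]
    - [0,-0.0302,0.0195]
    - [0,-0.0302,0.0195]
    - [0,-0.0302,0.0195]
    - [0,-0.0302,0.0195]
    - [0,-0.0302,0.0195]
    - [0.03,0,0]
    - [0.03,0,0]
    - [0.03,0,0]
    - [0,0,0]
    - [0,0,0]
  yaw: [0,0,0,0,0,0,-1,0,0,0,0]

```text
time_s: 26.3
ee_pos: [449.8, 121.0, 68.9]
tcp_rot: [-0.177, -0.684, -0.176, 0.686]
ft_force: [-0.8, -0.8, 0.6]
grip_width: 85.6
```

```bash
python3 -c "
from h import *
go(450.5,121,6,-61)"; python3 look.py scene 265 170 365 260 s16
```

```text
t 26.3 pos [449.8 121.   68.9] yaw -61.0 q [-0.82  0.12  0.49  2.1  -0.07  0.93 -1.36] F [-0.8 -0.8  0.6] w 85.6
 shift mm in present axes [62.9  0.3 -0.8]  after turn [62.9  0.3 -0.6] turn -0.0 tilt 0.16
```

View pics/s16.png

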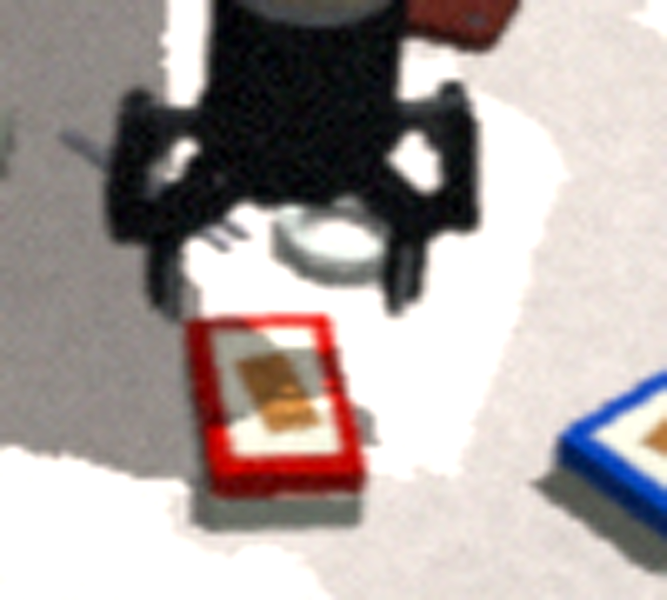

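Emit:
arm_command:
  linear:
    - [0.02,0,-0.0005]
    - [0.018,0,0]
    - [0.013,0,0]
    - [0.011,0,0]
    - [0,0,0]
  yaw: [0,0,0,0,0]

```text
time_s: 26.85
ee_pos: [450.6, 121.5, 6.7]
tcp_rot: [-0.177, -0.684, -0.177, 0.685]
ft_force: [0.1, 0.1, -0.4]
grip_width: 85.5
```

Emit:
arm_command:
  linear:
    - [0,0,0]
    - [0,0,0]
    - [0,0,0]
    - [0,0,0]
    - [0,0,0]
    - [0,0,0]
    - [0,0,0]
  yaw: [0,0,0,0,0,0,0]
  gripper: 0.055
  newtons: 50

```text
time_s: 27.55
ee_pos: [451.7, 121.9, 8.3]
tcp_rot: [0.177, 0.685, 0.177, -0.684]
ft_force: [-0.7, -1.8, 6.0]
grip_width: 63.0
```

```bash
python3 -c "
from h import *
go(636.8,238,80,-110.8)"
```

```text
t 27.55 pos [451.7 121.9   8.3] yaw -61.0 q [-0.79  0.23  0.47  2.14 -0.15  0.79 -1.29] F [-0.7 -1.8  6. ] w 63.0
 shift mm in present axes [ -71.4  -12.  -218.3]  after turn [ -71.7 -174.3 -131.8] turn 49.8 tilt 0.08
```

Emit:
arm_command:
  linear:
    - [-0.005,0,0]
    - [-0.013,0,0]
    - [-0.02,0,0]
    - [-0.02,0,0]
    - [-0.015,0,0]
    - [0,0,0]
    - [0,0,0]
    - [0,0,0]
    - [0,-0.0249,-0.0188]
    - [0,-0.0249,-0.0188]
    - [0,-0.0249,-0.0188]
    - [0,-0.0249,-0.0188]
    - [0,-0.0249,-0.0188]
    - [0,-0.0249,-0.0188]
    - [0,-0.0249,-0.0188]
    - [0,0,0]
    - [0,0,0]
  yaw: [0,0,8.3,8.3,8.3,8.3,8.3,8.3,0,0,0,0,0,0,0,0,0]

```text
time_s: 29.25
ee_pos: [636.0, 237.9, 80.7]
tcp_rot: [-0.127, 0.695, -0.128, -0.695]
ft_force: [0.2, -0.5, -2.3]
grip_width: 62.9
```

```bash
python3 -c "
from h import *
go(636.8,238,14,-110.8)"; python3 look.py scene 260 190 390 330 s17
```

```text
t 29.25 pos [636.  237.9  80.7] yaw -110.8 q [-0.8   0.54  0.52  1.57 -0.29  1.1  -2.15] F [ 0.2 -0.5 -2.3] w 62.9
 shift mm in present axes [66.7 -0.5 -0.7]  after turn [66.7 -0.4 -0.7] turn -0.0 tilt 0.04
```

View pics/s17.png

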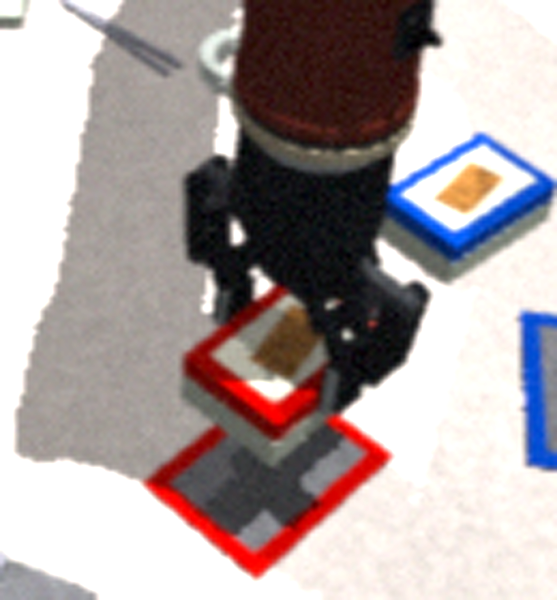

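Emit:
arm_command:
  linear:
    - [0.02,0,0]
    - [0.02,0,0]
    - [0.015,0,0]
    - [0.008,0,0]
    - [0.003,0,0]
    - [0.002,0,0]
    - [0,0,0]
  yaw: [0,0,0,0,0,0,0]

```text
time_s: 30.0
ee_pos: [636.3, 237.8, 12.8]
tcp_rot: [-0.128, 0.696, -0.128, -0.695]
ft_force: [0.6, 0.3, -1.8]
grip_width: 63.1
```

Emit:
arm_command:
  linear:
    - [0.001,0,0]
    - [0.001,0,0]
    - [0,0,0]
  yaw: [0,0,0]

```text
time_s: 30.3
ee_pos: [636.4, 238.0, 11.4]
tcp_rot: [-0.128, 0.696, -0.128, -0.695]
ft_force: [-1.8, -0.8, 4.7]
grip_width: 63.1
```

Contact. Releasing.

Emit:
arm_command:
  linear:
    - [0.001,0,0]
    - [0,0,0]
  yaw: [0,0]

```text
time_s: 30.5
ee_pos: [636.4, 238.0, 11.4]
tcp_rot: [-0.128, 0.696, -0.127, -0.695]
ft_force: [-7.0, -2.4, 13.9]
grip_width: 63.2
```

Emit:
arm_command:
  linear:
    - [0,0,0]
    - [0,0,0]
    - [0,0,0]
    - [0,0,0]
    - [-0.01,0,0]
    - [-0.02,0,0]
    - [-0.04,0,0]
    - [-0.04,0,0]
    - [-0.04,0,0]
    - [0,0,0]
  yaw: [0,0,0,0,0,0,0,0,0,0]
  gripper: 0.0854

```text
time_s: 31.5
ee_pos: [639.2, 238.4, 166.7]
tcp_rot: [-0.13, 0.698, -0.126, -0.693]
ft_force: [0.1, -0.3, -0.4]
grip_width: 85.4
```

```bash
python3 look.py scene 260 190 440 330 s18; python3 - <<'E'
from meas import *
n='scene';z=np.load('pics/s18.npz');im,d=z['im'],z['d'];P=pts(n,d)
for nm,x,y,r,zt in (('red',637,238,75,37),('blue',390,285,75,34)):
    m=big(heightmask(P,d,x,y,r,zt-5,zt+8));print(n,nm,*rect(n,m,zt),m.sum(),np.median(P[m],0).round(1))
go(392,285.5,160,64)
E
```

```text
scene red [636.12438965 239.41091919] [105.38471222  68.21297455] -20.83094024658203 933 [637.3 239.4  35.8]
scene blue [394.62445068 285.59942627] [106.98497009  70.15766907] -26.534107208251953 354 [380.4 297.4  32.5]
t 31.55 pos [637.8 238.1 163.5] yaw -110.8 q [-0.82  0.47  0.55  1.5  -0.26  1.24 -2.17] F [ 0.6  0.8 -0.3] w 85.3
 shift mm in present axes [  2.3  43.2 246.6]  after turn [   3.5  -65.2 -241.7] turn -174.8 tilt 0.36
```

View pics/s18.png

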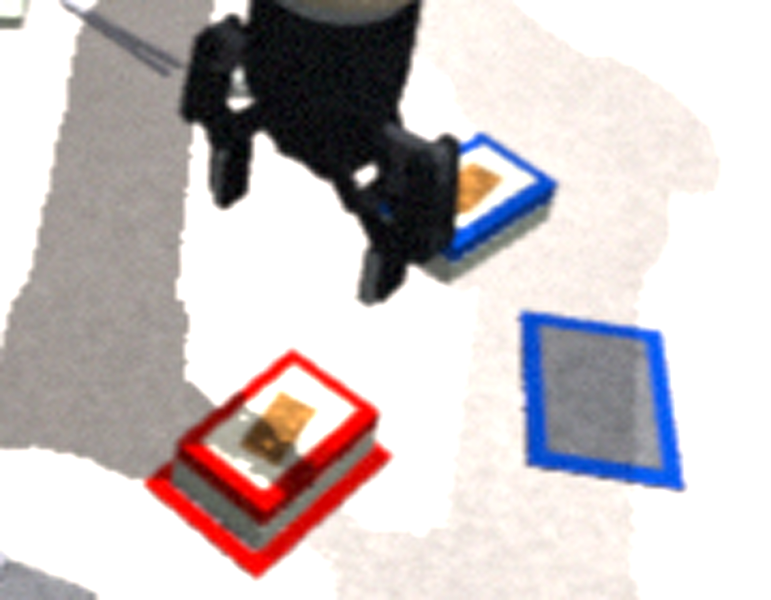

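Emit:
arm_command:
  linear:
    - [0,0.0062,0.0352]
    - [0,0.0062,0.0352]
    - [0,0.0062,0.0352]
    - [0,0.0062,0.0352]
    - [0,0.0062,0.0352]
    - [0,0.0062,0.0352]
    - [0,0.0062,0.0352]
    - [0,0,0]
    - [0,0,0]
    - [0,0,0]
    - [0,0,0]
    - [0,0,0]
    - [0,0,0]
    - [0,0,0]
    - [0,0,0]
    - [0,0,0]
    - [0,0,0]
    - [0,0,0]
    - [0,0,0]
  yaw: [0,0,0,0,0,0,0,-8.3,-8.3,-8.3,-8.3,-8.3,-8.3,-8.3,-8.3,-8.3,-8.3,-8.3,-8.3]

```text
time_s: 33.45
ee_pos: [389.8, 284.5, 158.7]
tcp_rot: [-0.45, -0.545, -0.45, 0.546]
ft_force: [-0.5, -0.9, 0.0]
grip_width: 85.2
```

Emit:
arm_command:
  linear:
    - [0,0,0]
    - [0,0,0]
    - [0.01,0,0]
    - [0.015,0,0]
    - [0.015,0,0]
    - [0.015,0,0]
    - [0.015,0,0]
    - [0.01,0,0]
    - [0.01,0,0]
    - [0,0,0]
    - [0,0,0]
  yaw: [-8.3,-8.3,-8.3,-8.3,-8.3,-8.3,-8.3,-8.3,-8.3,0,0]

```text
time_s: 34.55
ee_pos: [390.0, 284.5, 69.1]
tcp_rot: [0.688, 0.164, 0.688, -0.164]
ft_force: [0.3, 0.8, 1.0]
grip_width: 85.2
```

```bash
python3 -c "
from h import *
go(391.7,285.6,6,63.6)"; python3 look.py scene 320 170 430 260 s19
```

```text
t 34.55 pos [390.  284.5  69.1] yaw 63.2 q [-1.08  0.15  0.39  2.06 -0.07  0.94  0.45] F [0.3 0.8 1. ] w 85.2
 shift mm in present axes [63.1  1.8  1.1]  after turn [63.1  1.7  1.1] turn -0.4 tilt 0.06
```

View pics/s19.png

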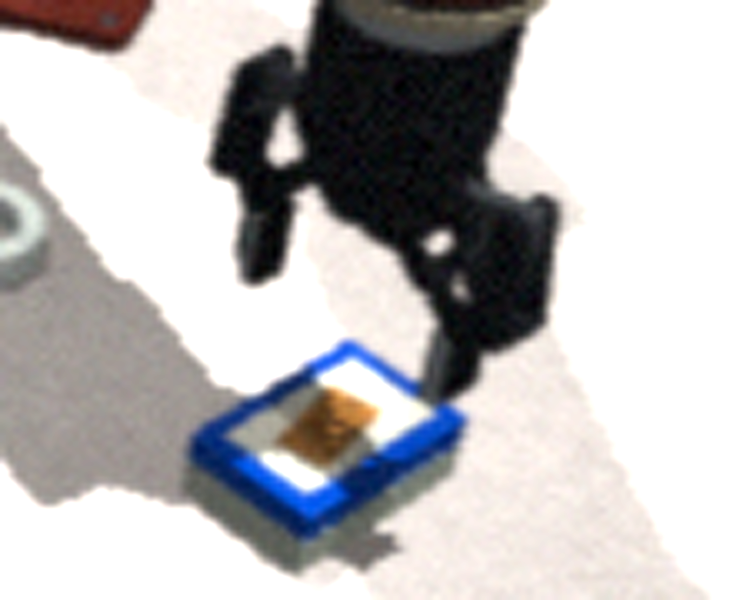

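Emit:
arm_command:
  linear:
    - [0.02,0.0015,0.001]
    - [0.018,0,0]
    - [0.013,0,0]
    - [0.011,0,0]
    - [0,0,0]
  yaw: [-0.4,0,0,0,0]

```text
time_s: 35.1
ee_pos: [391.2, 285.2, 6.3]
tcp_rot: [0.688, 0.16, 0.689, -0.161]
ft_force: [0.3, -0.3, -0.5]
grip_width: 85.5
```

Emit:
arm_command:
  linear:
    - [0,0,0]
    - [0,0,0]
    - [0,0,0]
    - [0,0,0]
    - [0,0,0]
    - [0,0,0]
    - [0,0,0]
  yaw: [0,0,0,0,0,0,0]
  gripper: 0.055
  newtons: 50

```text
time_s: 35.8
ee_pos: [392.3, 286.2, 8.2]
tcp_rot: [0.689, 0.16, 0.689, -0.16]
ft_force: [-1.3, -0.5, 6.7]
grip_width: 62.9
```

```bash
python3 -c "
from h import *
go(500,392.8,80,104.4)"
```

```text
t 35.8 pos [392.3 286.2   8.2] yaw 63.9 q [-1.06  0.26  0.37  2.1  -0.13  0.8   0.51] F [-1.3 -0.5  6.7] w 62.9
 shift mm in present axes [-71.6 143.2  49.7]  after turn [-71.8  76.5 130.8] turn -40.5 tilt 0.08
```

Emit:
arm_command:
  linear:
    - [-0.005,0,0]
    - [-0.013,0,0]
    - [-0.02,0,0]
    - [-0.02,0,0]
    - [-0.015,0,0]
    - [0,0,0]
    - [0,0,0]
    - [0,0.0153,0.0262]
    - [0,0.0153,0.0262]
    - [0,0.0153,0.0262]
    - [0,0.0153,0.0262]
    - [0,0.0153,0.0262]
    - [0,0,0]
    - [0,0,0]
  yaw: [0,0,-8.1,-8.1,-8.1,-8.1,-8.1,0,0,0,0,0,0,0]

```text
time_s: 37.2
ee_pos: [499.8, 392.3, 80.6]
tcp_rot: [0.702, -0.089, 0.702, 0.088]
ft_force: [-0.3, -0.1, -0.9]
grip_width: 62.6
```

```bash
python3 -c "
from h import *
go(500,392.8,14,104.4)"; python3 look.py scene 330 190 460 320 s20
```

```text
t 37.2 pos [499.8 392.3  80.6] yaw 104.4 q [-0.98  0.43  0.31  1.68 -0.15  1.05  1.2 ] F [-0.3 -0.1 -0.9] w 62.6
 shift mm in present axes [66.6  0.4  0.4]  after turn [66.6  0.4  0.4] turn -0.0 tilt 0.04
```

View pics/s20.png

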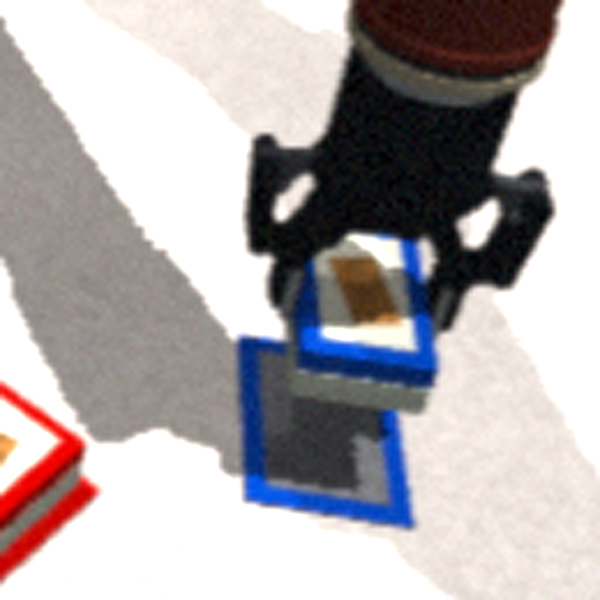

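Emit:
arm_command:
  linear:
    - [0.02,0,0]
    - [0.02,0,0]
    - [0.015,0,0]
    - [0.008,0,0]
    - [0.003,0,0]
    - [0.002,0,0]
    - [0,0,0]
  yaw: [0,0,0,0,0,0,0]

```text
time_s: 37.95
ee_pos: [499.9, 392.6, 12.8]
tcp_rot: [0.702, -0.088, 0.701, 0.089]
ft_force: [-0.4, -0.1, -1.4]
grip_width: 62.8
```

Emit:
arm_command:
  linear:
    - [0.001,0,0]
    - [0.001,0,0]
    - [0,0,0]
  yaw: [0,0,0]

```text
time_s: 38.25
ee_pos: [500.1, 392.6, 11.3]
tcp_rot: [0.702, -0.088, 0.701, 0.089]
ft_force: [-1.3, -1.4, 6.1]
grip_width: 63.2
```

Emit:
arm_command:
  linear:
    - [0.001,0,0]
    - [0,0,0]
  yaw: [0,0]

```text
time_s: 38.45
ee_pos: [500.1, 392.7, 11.3]
tcp_rot: [0.702, -0.088, 0.701, 0.089]
ft_force: [-5.5, -3.4, 14.4]
grip_width: 62.9
```

Emit:
arm_command:
  linear:
    - [0,0,0]
    - [0,0,0]
    - [0,0,0]
    - [0,0,0]
    - [-0.01,0,0]
    - [-0.02,0,0]
    - [-0.04,0,0]
    - [-0.04,0,0]
    - [-0.04,0,0]
    - [0,0,0]
    - [0,-0.03,0.03]
    - [0,-0.03,0.03]
    - [0,-0.03,0.03]
    - [0,-0.03,0.03]
    - [0,0,0]
    - [0,0,0]
  yaw: [0,0,0,0,0,0,0,0,0,0,0,0,0,0,0,0]
  gripper: 0.0854

```text
time_s: 40.05
ee_pos: [646.5, 304.5, 159.0]
tcp_rot: [0.702, -0.088, 0.702, 0.087]
ft_force: [0.7, 1.6, -0.5]
grip_width: 85.3
```

```bash
python3 look.py scene 150 130 450 330 s21; python3 - <<'E'
from meas import *
im,d=grab_frame('top');np.savez('pics/t21.npz',im=im,d=d);cv2.imwrite('pics/t21.png',cv2.resize(im[100:260,90:370,::-1],(800,457),interpolation=cv2.INTER_CUBIC))
M0={c:None for c in 'rbyg'}
for n,f in (('scene','s21'),('top','t21')):
    z=np.load(f'pics/{f}.npz');im,d=z['im'],z['d'];P=pts(n,d)
    for nm,x,y,r,zt in (('red',637,238,75,37),('blue',500,393,75,37),('green',639,16,60,37),('yellow',401,-295,60,37),('spacer',598,-196,45,74)):
        m=heightmask(P,d,x,y,r,zt-5,zt+8)
        if m.sum()<20: print(n,nm,'-');continue
        m=big(m);A=np.c_[P[m][:,:2],np.ones(m.sum())];c=np.linalg.lstsq(A,P[m][:,2],rcond=None)[0]
        print(n,nm,*rect(n,m,zt),m.sum(),np.median(P[m],0).round(1),'slope',c[:2].round(3))
print({k:(v.round(2) if hasattr(v,'round') else v) for k,v in sensors.state().items() if k in('time_s','ee_pos','ft_force','grip_width')})
E
```

```text
scene red [636.77331543 239.59576416] [106.4029007   69.13657379] -20.897315979003906 942 [637.6 239.6  35.9] slope [-0.003 -0.005]
scene blue [502.96630859 391.40164185] [107.07576752  66.64131927] 14.417299270629883 806 [505.8 393.   35.7] slope [-0.003 -0.001]
scene green [640.394104    16.21231842] [64.43254852 47.63215256] 29.951501846313477 306 [640.   15.7  35.9] slope [-0.008 -0.009]
scene yellow [ 402.57717896 -293.16168213] [69.12824249 52.34294891] 8.526772499084473 149 [ 400.7 -294.3   35.5] slope [-0.012 -0.006]
scene spacer [ 600.42755127 -195.24375916] [52.43622971 25.91838455] 24.882543563842773 93 [ 599.7 -196.5   72.3] slope [ 0.003 -0.04 ]
top red [632.59387207 239.26242065] [104.25949097  69.69455719] -20.905502319335938 587 [632.8 239.2  37.7] slope [-0.001 -0.008]
top blue -
top green [635.66314697  14.86133385] [62.43513107 49.89728165] 27.043561935424805 248 [635.1  14.2  37.4] slope [ 0.028 -0.009]
top yellow [ 397.14797974 -294.16949463] [60.79462814 50.10174561] 10.039959907531738 256 [ 396.5 -293.9   37.4] slope [-0.001  0.006]
top spacer [ 595.86956787 -196.68876648] [49.52814865 26.29183769] 23.094375610351562 99 [ 596.5 -197.    73.6] slope [ 0.023 -0.027]
{'time_s': 40.15, 'ee_pos': array([644.87, 307.02, 159.25]), 'ft_force': array([-0.16,  0.67, -0.93]), 'grip_width': 85.31584323742639}
```

View pics/s21.png

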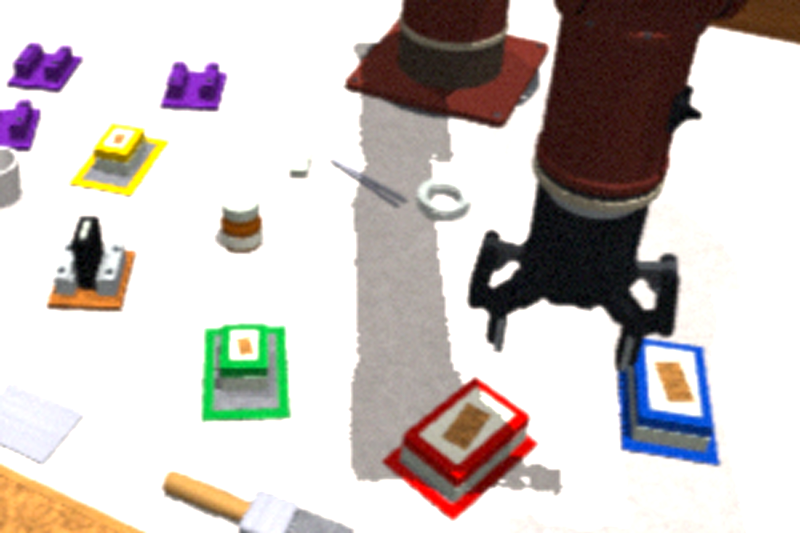

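View pics/t21.png

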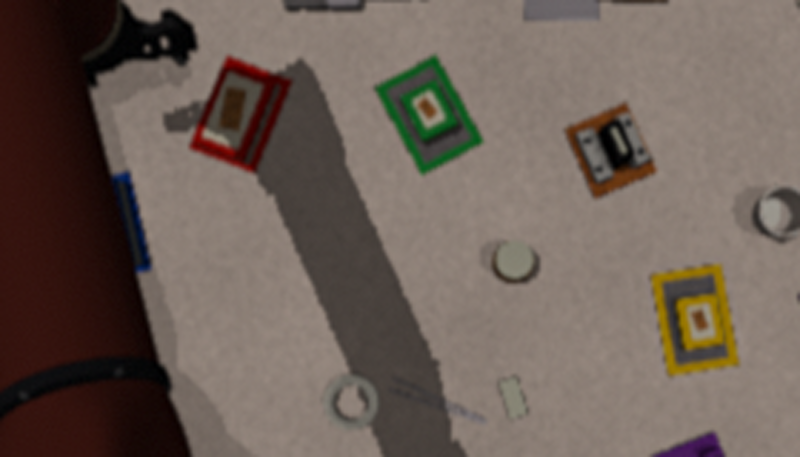

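Every case sits within about 3 mm of its mat's centre. The spacer's top stands at 72–74 mm where 74 is expected, in line with the jig, and the arm is clear. Handing in.

```bash
python3 -c "
from rig import robot
print(robot.job_done())"
```

```text
the job is handed in; nothing more can be done
None
```

The job is handed in, finished at about 40 s of the 128 s allowed. The spacer is home in the aluminium jig, and the yellow, green, red and blue cases are each on their own mat. No verdict was reported.

- **Placement:** every case I could check lies within about 3 mm of its mat's centre and level, with the lid at the expected 37 mm to within 2 mm.
- **Spacer:** it stands about 2 mm from the jig's middle and is in line to about 1°. Its top is at 72–74 mm, where 74 mm means fully home, and I felt the floor when pushing it in.
- **Robot:** the gripper is open, at about 160 mm height, and touching nothing.

**Not checked or disagreeing:**
- The arm hid the blue case from the top camera at the end, so only the scene camera confirms it.
- The two cameras disagree by about 3–5 mm in x. I used values between the two and compared each case with its mat in the same view.

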